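# Uncover the ball tray and scoop the milling balls into the tub

## Task

Cover bars lie in an overlapping pile on the steel tray of ceramic milling balls: lift them off one at a time from the top down, without dragging the bars beneath, and lay them all flat in the grey lipped tray. Then use the scoop to move every ball from the steel tray into the white tub (a ball that strays may be put in by hand), and set the scoop back upright on its black mat. Leave the tub standing on the bench, and leave the flask and the beaker alone.

Things in the scene. Friction and masses are not known exactly. Their poses are not given: they have to be found in the camera images.
- ball_tray: fixed open smooth steel tray that holds the balls, 92 mm (x) by 208 mm (y) outside, rim 45 mm high, upright walls 4 mm thick. Inside: x from -42 to +42 mm, y from -128 mm to +72 mm, flat floor 4 mm above the bench. Origin on the bench, at x = 0, y = 0 of these (nearer the +y end wall). The balls start at its +y end, under the bars
- bar_1: blue flat cover bar 150 (its x) x 36 (y) x 12 mm (z), two screw holes drawn near its ends, about 0.1 to 0.2 kg; origin at the centre of its underside. Lies across the tray's rims, about 38 mm to the tray's -y side of its centre, in the lowest layer of the pile
- bar_2: blue bar like bar_1, beside it in the lowest layer, about 38 mm to the tray's +y side of its centre
- bar_3: yellow bar of the same size, lying across bar_1 and bar_2 (roughly along the tray); always present
- bar_4: green bar of the same size, lying across bar_3 on top of the pile, about 38 mm to the tray's -y side of its centre; may be absent
- bar_5: green bar like bar_4, but about 40 mm to the tray's +y side; at least one of bar_4 and bar_5 is present
- bar_tray: fixed grey plastic tray with a low lip, where the bars go: outside 190 (x) x 290 (y) mm, inside 182 x 282 mm, floor 3 mm above the bench, lip 3 mm above the floor; origin at the centre of its underside. A tall glass cabinet stands behind it, beyond x = 0.58 m of the world, at y below -0.3 m: keep the bars' ends and the hand clear of it
- scoop: loose aluminium scoop, 79 mm wide (x), inside 74 mm, 80 mm long (y), mouth open at +y, floor 4 mm thinning to 1 mm at the lip, side walls 32 mm high (18 mm beyond y = 14 mm), closed back at y = -40 mm, 0.12 kg. Blue rubber grip blade 14 mm thick in x, upright, y -50 to +12 mm, z 61 to 95 mm, on a post behind the back (y -50 to -40 mm). Origin at the centre of the underside, z up
- scoop_grip (a point): the middle of the scoop's grip blade (x 0, y -15 mm, z 78 mm in the scoop's frame); pinch it across x
- scoop_lip (a point): the middle of the scoop's front edge (y = +40 mm, z = 0 in the scoop's frame)
- scoop_mat: fixed black rubber mat 110 (x) x 130 (y) x 3 mm thick; origin at the centre of its underside; the scoop starts on it
- tub: loose white open tub 110 (x) x 130 (y) mm outside, 50 mm high, walls and floor 4 mm, about 0.3 kg; origin at the centre of its underside
- ball_1: smooth brown ceramic milling ball, 24 mm in diameter, about 25 g; origin at its centre
- ball_2: smooth brown ceramic milling ball, 24 mm in diameter, about 25 g; origin at its centre
- ball_3: smooth brown ceramic milling ball, 24 mm in diameter, about 25 g; origin at its centre; may be absent
- ball_4: smooth brown ceramic milling ball, 24 mm in diameter, about 25 g; origin at its centre; may be absent
- ball_5: smooth brown ceramic milling ball, 24 mm in diameter, about 25 g; origin at its centre; may be absent
- flask: glass conical flask 73 mm wide, 99 mm high, behind the work; origin at the centre of its underside; leave alone
- beaker: glass beaker 56 mm wide, 70 mm high, behind the work; origin at the centre of its underside; leave alone

How it is judged (in metres and radians):
On the way, in this order (a step that is already met when the one before it is completed fails the run):
1. every green bar present lies in the grey tray (x of bar_4 in the frame of bar_tray between -0.085 and 0.085 m and y of bar_4 in the frame of bar_tray between -0.135 and 0.135 m and z of bar_4 in the frame of bar_tray between 0 and 0.032 m and angle between each of bar_4, bar_5's own z axis and vertical below 0.12 rad and linear speed of each of bar_4, bar_5 below 0.03 m/s and x of bar_5 in the frame of bar_tray between -0.085 and 0.085 m and y of bar_5 in the frame of bar_tray between -0.135 and 0.135 m and z of bar_5 in the frame of bar_tray between 0 and 0.032 m), for 0.2 s.
2. the yellow bar lies in the grey tray (x of bar_3 in the frame of bar_tray between -0.085 and 0.085 m and y of bar_3 in the frame of bar_tray between -0.135 and 0.135 m and z of bar_3 in the frame of bar_tray between 0 and 0.032 m and angle between bar_3's own z axis and vertical below 0.12 rad and linear speed of bar_3 below 0.03 m/s), for 0.2 s.
3. both blue bars lie in the grey tray (x of bar_1 in the frame of bar_tray between -0.085 and 0.085 m and y of bar_1 in the frame of bar_tray between -0.135 and 0.135 m and z of bar_1 in the frame of bar_tray between 0 and 0.032 m and angle between each of bar_1, bar_2's own z axis and vertical below 0.12 rad and linear speed of each of bar_1, bar_2 below 0.03 m/s and x of bar_2 in the frame of bar_tray between -0.085 and 0.085 m and y of bar_2 in the frame of bar_tray between -0.135 and 0.135 m and z of bar_2 in the frame of bar_tray between 0 and 0.032 m), for 0.2 s.
4. the scoop carries at least one ball above the steel tray (((x of ball_1 in the frame of scoop between -0.039 and 0.039 m and y of ball_1 in the frame of scoop between -0.042 and 0.042 m and z of ball_1 in the frame of scoop between 0 and 0.05 m and height (world z) of ball_1 above 0.075 m) or (x of ball_2 in the frame of scoop between -0.039 and 0.039 m and y of ball_2 in the frame of scoop between -0.042 and 0.042 m and z of ball_2 in the frame of scoop between 0 and 0.05 m and height (world z) of ball_2 above 0.075 m) or (x of ball_3 in the frame of scoop between -0.039 and 0.039 m and y of ball_3 in the frame of scoop between -0.042 and 0.042 m and z of ball_3 in the frame of scoop between 0 and 0.05 m and height (world z) of ball_3 above 0.075 m) or (x of ball_4 in the frame of scoop between -0.039 and 0.039 m and y of ball_4 in the frame of scoop between -0.042 and 0.042 m and z of ball_4 in the frame of scoop between 0 and 0.05 m and height (world z) of ball_4 above 0.075 m) or (x of ball_5 in the frame of scoop between -0.039 and 0.039 m and y of ball_5 in the frame of scoop between -0.042 and 0.042 m and z of ball_5 in the frame of scoop between 0 and 0.05 m and height (world z) of ball_5 above 0.075 m))), for 0.2 s.
At the end, for the whole second after the job is handed in: every bar lies flat (within 7 degrees) with its middle inside the grey tray, every ball is inside the white tub, the tub stands upright on the bench, and the scoop stands upright and at rest with its middle over the black mat (all of step 1 and all of step 2 and all of step 3 and x of ball_1 in the frame of tub between -0.056 and 0.056 m and y of ball_1 in the frame of tub between -0.066 and 0.066 m and z of ball_1 in the frame of tub between 0 and 0.055 m and x of ball_2 in the frame of tub between -0.056 and 0.056 m and y of ball_2 in the frame of tub between -0.066 and 0.066 m and z of ball_2 in the frame of tub between 0 and 0.055 m and x of ball_3 in the frame of tub between -0.056 and 0.056 m and y of ball_3 in the frame of tub between -0.066 and 0.066 m and z of ball_3 in the frame of tub between 0 and 0.055 m and x of ball_4 in the frame of tub between -0.056 and 0.056 m and y of ball_4 in the frame of tub between -0.066 and 0.066 m and z of ball_4 in the frame of tub between 0 and 0.055 m and x of ball_5 in the frame of tub between -0.056 and 0.056 m and y of ball_5 in the frame of tub between -0.066 and 0.066 m and z of ball_5 in the frame of tub between 0 and 0.055 m and x of scoop in the frame of scoop_mat between -0.055 and 0.055 m and y of scoop in the frame of scoop_mat between -0.065 and 0.065 m and z of scoop in the frame of scoop_mat between 0 and 0.012 m and angle between each of scoop, tub's own z axis and vertical below 0.1 rad and linear speed of each of scoop, tub below 0.02 m/s and height (world z) of tub below 0.008 m); the robot touches nothing.
It fails at once if the yellow bar was dragged more than 15 mm before every green bar was taken off it (distance of bar_3 from where it was at the start of the episode above 0.015 m and distance of any of bar_4, bar_5 from where it was at the start of the episode below 0.05 m).
It fails at once if a blue bar was dragged more than 15 mm before the yellow bar was taken off ((distance of bar_1 from where it was at the start of the episode above 0.015 m and distance of bar_3 from where it was at the start of the episode below 0.05 m) or (distance of bar_2 from where it was at the start of the episode above 0.015 m and distance of bar_3 from where it was at the start of the episode below 0.05 m)).
It fails at once if the flask or the beaker was moved more than 30 mm (distance of any of flask, beaker from where it was at the start of the episode above 0.03 m).
Of bar_4, bar_5 only 1 to 2 are there at a start; the rules pass over those that are not, and their reading is None.
Of ball_3, ball_4, ball_5 only 1 to 3 are there at a start; the rules pass over those that are not, and their reading is None.
At some moment in a run one of tub, scoop may be knocked a few centimetres aside while the robot is not near it.
It also fails if it takes over 192 s, if anything falls off the work surface, if the arm or the gripper's body presses on something with over 40 N, if the wrist force passes 120 N, or if a joint passes its speed limit or range.

## Robot

A 7-joint arm with a two-finger parallel gripper is mounted at the origin on a cart in front of the work surface, level with it; the furniture and walls round the work are solid. World frame = base frame: x ahead of the robot, y to its left, z up, the work surface at z = 0. Lengths are in mm, angles in degrees, forces in N, time in s.
With the tool pointing down it reaches from about 400 to 925 mm from the base axis. Payload 4.1 kg.
Tool frame: the origin (TCP) lies on the centre line of the jaws, within the pads' length; the fingertips stand 22 mm ahead of it and the grasp point (between the pads) lies 3 mm ahead of it; z points along the fingers, y is the direction in which the jaws open and shut (so a half turn about z gives the same grasp; the last joint's range is limited). The gripper opens to 85 mm and grips with 20 to 120 N. Pads are 22 mm wide; open, the fingers measure 114 mm over their backs; the gripper's body (76 mm by 85 mm) begins 54 mm behind the grasp point. The pads swing forward as they close: fully open they stand 13 mm farther back than shut.
Start: joints at [-73.682, 22.827, 2.584, 88.041, -1.071, 69.15, -2.905], TCP at [243.371, 602.753, 253.347] pointing down, gripper open.
Joint ranges: [-161.44, 161.44], [-28.35, 127.94], [-78.24, 83.42], [0, 140.83], [-78.03, 258.03], [13.02, 114.36], [-168.23, 168.23]. Speed limits (degrees/s): [147.25, 147.25, 180, 180, 180, 180, 180].

## Interface

Orientations are given as a 3x3 rotation matrix whose columns are the frame's x, y, z axes.
In Python, from bench import arm gives the robot as it stands. The module is installed in compiled form; this text tells all that it offers.
- The arm moves only by the tool play_rows, never from a script. Its arguments are lists of equal length, an entry for each row: "dp": the shift along the tool's x, y, z in m, a list of three; "roll": the turn about the tool's z in degrees. A call has 1 to 20 rows; each row is the pose to reach, as a shift and turn from the pose commanded when the call began, along the tool's axes at that moment; what a row does not reach only later rows make up. A row lasts 1/10 s, in which the tool goes at most 50 mm and 8.59 degrees, less where a joint would pass 70% of its speed; a pose out of reach is approached as far as the arm can. A call with a gripper value outside its range is refused whole. "fingers" is the closure, from 0 (fully open) to 1 (shut), set as the call begins (left out, the last holds). The fingers move at their own pace and stop on an object; the grip force is fixed at half the most. Time passes only in rows, so rows that repeat a pose let the fingers close. It gives the time, the measured TCP pose, the force and the opening at its end, in the units of the state.
- arm.state(): the state, without advancing time (a new reading comes with each control period).
- arm.capture(name): name is "scene" or "top" or "wrist"; returns the picture (400x640x3 uint8, red, green, blue); there is no depth.
- arm.camera_info(name): a dict with "mtx" (3x3 intrinsics, pixels), "distortion" ([k1, k2, p1, p2, k3] as OpenCV has them; the pictures are not rectified), "world_from_camera" (4x4, takes a point from camera to world coordinates). Camera axes: x right, y down, z forward; pixel columns grow to the right and rows downward; lengths in mm; the calibration is good to about 2 mm. A picture is of the moment at which its call begins: read the wrist's pose just before it. camera_info takes no time and is no camera call; for the wrist camera it gives the pose at the moment of the call.
- arm.job_done(): hands the job in, once; it reports no verdict.
Trained networks look in the newest picture that a camera, given by its name, has taken for a name from the list of things; names that differ only in an ending like _2 or _b are one class to them, and where a whole thing is asked for, a point or a joint stands for the part that bears it (a point fixed in the world has none). Each returns a list of dicts, best first, with "p" (0 to 1); they miss things now and then, are a little off and sometimes report something else, mostly with a low value. They report only what shows in the picture. A call takes as long as a camera call.
- arm.regions_of(target, camera): "pixels" (400x640 bool, what is visible of it) and "uv" ([column, row] in pixels, amid what is visible of it).
The state is a dict: "time": time; "q": joint angles; "qvel": joint speeds; "tau": joint torques, N m; "tool_pos": TCP position; "eef_rot": TCP orientation; "contact_force": force on the tool from outside, world axes, zero at the start; "wrist_torque": the same for the moment, N m; "width": opening from 0.0 (shut) to 1.0 (fully open).
Only numpy, scipy, OpenCV 4.12 (cv2) and the standard library are available. Lean on these libraries where they do the work, as an engineer would, in place of code of your own. Each camera call takes 0.05 s, during which the arm holds its last target.

## Working session

There is one attempt and no reset: what is moved stays moved. The work goes in short steps, Python scripts to look and compute and a tool call to move; the robot and the scene stay as the last step left them, time stands still between calls to the robot, and variables do not carry over. Pictures are saved under pics/ and viewed, and the job is handed in when it is done.

Besides the shell and the picture viewer there is one more tool, called as name(argument=value, ...) on one line, values as JSON. play_rows: Moves the arm, as the interface text tells. Its arguments: {"type":"object","properties":{"dp":{"type":"array","items":{"type":"array","items":{"type":"number"}}},"roll":{"type":"array","items":{"type":"number"}},"fingers":{"type":"number"}},"required":["dp","roll"]}

```bash
mkdir -p pics
python3 - <<'E'
from bench import arm
import cv2,numpy as np
np.set_printoptions(precision=3,suppress=True)
s=arm.state();print(s)
for n in ["scene","top","wrist"]:
    im=arm.capture(n);cv2.imwrite(f"pics/{n}0.png",im[:,:,::-1])
    print(n,arm.camera_info(n))
E
```

```text
{'time': 0.0, 'q': array([-73.683,  22.874,   2.578,  88.115,  -1.072,  69.15 ,  -2.906]), 'qvel': array([ 0.054, -0.015,  0.016,  0.106,  0.02 , -0.155,  0.026]), 'tau': array([ -0.   , -47.511,   1.365, -25.422,   0.012,   0.009,   0.   ]), 'tool_pos': array([243.1  , 602.185, 252.238]), 'eef_rot': array([[-0.927,  0.374, -0.001],
       [ 0.374,  0.927, -0.002],
       [-0.   , -0.002, -1.   ]]), 'contact_force': array([-0.29 ,  0.351,  0.149]), 'wrist_torque': array([ 0.021, -0.038, -0.001]), 'width': 0.9987181240518531}
scene {'mtx': array([[435.257,   0.   , 324.239],
       [  0.   , 435.257, 200.338],
       [  0.   ,   0.   ,   1.   ]]), 'distortion': array([-0.036,  0.   ,  0.   ,  0.   ,  0.   ]), 'world_from_camera': array([[   0.611,   -0.523,    0.594,  -45.793],
       [  -0.791,   -0.391,    0.47 , -493.624],
       [  -0.014,   -0.758,   -0.653,  797.097],
       [   0.   ,    0.   ,    0.   ,    1.   ]])}
top {'mtx': array([[385.05 ,   0.   , 322.322],
       [  0.   , 385.05 , 198.016],
       [  0.   ,   0.   ,   1.   ]]), 'distortion': array([-0.051,  0.   ,  0.   ,  0.   ,  0.   ]), 'world_from_camera': array([[  -0.005,   -0.996,    0.093,  462.484],
       [  -1.   ,    0.004,   -0.015,   44.788],
       [   0.015,   -0.093,   -0.996, 1231.469],
       [   0.   ,    0.   ,    0.   ,    1.   ]])}
wrist {'mtx': array([[357.199,   0.   , 315.538],
       [  0.   , 357.199, 197.066],
       [  0.   ,   0.   ,   1.   ]]), 'distortion': array([-0.081,  0.   ,  0.   ,  0.   ,  0.   ]), 'world_from_camera': array([[  0.375,   0.884,   0.281, 172.098],
       [  0.927,  -0.357,  -0.115, 631.006],
       [ -0.001,   0.304,  -0.953, 373.252],
       [  0.   ,   0.   ,   0.   ,   1.   ]])}
```

View pics/top0.png

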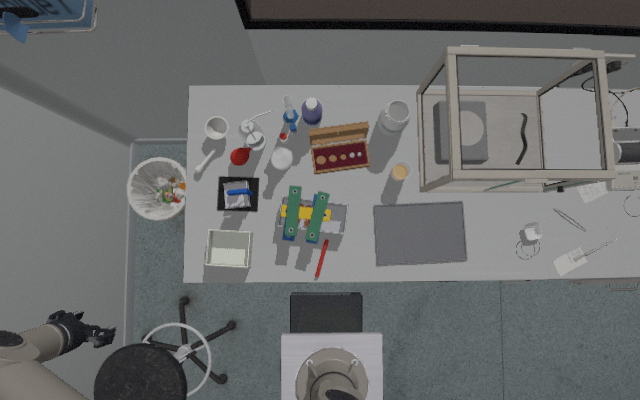

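View pics/scene0.png

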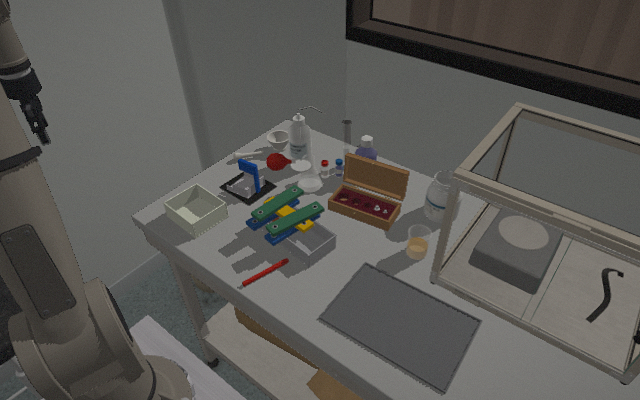

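```bash
cat > h.py <<'E'
from bench import arm
import cv2,numpy as np,sys
np.set_printoptions(precision=1,suppress=True,linewidth=160)
def unp(cam,uv,z,info=None):
    i=info or arm.camera_info(cam)
    p=cv2.undistortPoints(np.array(uv,float).reshape(-1,1,2),i["mtx"],i["distortion"]).reshape(-1,2)
    d=np.c_[p,np.ones(len(p))]@i["world_from_camera"][:3,:3].T
    o=i["world_from_camera"][:3,3]
    t=(z-o[2])/d[:,2]
    return (o+d*t[:,None])
def proj(cam,P,info=None):
    i=info or arm.camera_info(cam)
    W=np.linalg.inv(i["world_from_camera"])
    r,_=cv2.Rodrigues(W[:3,:3]);
    return cv2.projectPoints(np.array(P,float).reshape(-1,1,3),r,W[:3,3],i["mtx"],i["distortion"])[0].reshape(-1,2)
def shot(n,name,box=None,k=1):
    im=arm.capture(n)[:,:,::-1]
    o=im
    if box: o=im[box[1]:box[3],box[0]:box[2]]
    if k!=1:o=cv2.resize(o,None,fx=k,fy=k,interpolation=cv2.INTER_CUBIC)
    cv2.imwrite(f"pics/{name}.png",o);return im
def rect(cam,mask,z):
    c=max(cv2.findContours(mask.astype(np.uint8),cv2.RETR_EXTERNAL,cv2.CHAIN_APPROX_NONE)[0],key=len)
    P=unp(cam,c.reshape(-1,2),z)[:,:2]
    (x,y),(w,h),a=cv2.minAreaRect(P.astype(np.float32))
    if w<h: w,h,a=h,w,a+90
    return x,y,w,h,(a+90)%180-90   # long axis angle in world
E
cat > a.py <<'E'
from h import *
shot("top","t1",(180,80,480,290),2.6)
Z=dict(bar_4=81,bar_3=69,bar_1=57,ball_tray=45,bar_tray=6,scoop=32,scoop_mat=3,tub=50,ball_1=16,flask=0,beaker=0)
for c in ["top","scene"]:
  if c=="scene":shot("scene","s1",(120,90,500,390),2)
  for n,z in Z.items():
    for r in arm.regions_of(n,c):
        if r["p"]>.3: print(c,n,"%.2f"%r["p"],r["uv"],int(r["pixels"].sum()),np.array(rect(c,r["pixels"],z)))
E
python3 a.py
```

```text
top bar_4 0.82 [305.7, 217.0] 247 [523.9  79.1  38.9  35.9  -0.2]
top bar_4 0.69 [294.1, 210.4] 588 [535.1 115.5 149.2  36.8  -6. ]
top bar_4 0.68 [314.7, 214.2] 611 [516.9  42.5 147.8  38.2 -16.3]
top bar_4 0.62 [317.7, 203.5] 68 [561.4  51.6  37.    9.3  -8.3]
top bar_4 0.58 [287.2, 237.8] 61 [457.2 129.9  32.2  20.6  82.7]
top bar_3 0.82 [305.7, 217.0] 247 [524.5  79.5  39.3  36.3  -0.2]
top bar_3 0.69 [294.1, 210.4] 588 [535.9 116.2 150.8  37.2  -6. ]
top bar_3 0.68 [314.7, 214.2] 611 [517.4  42.5 149.4  38.6 -16.3]
top bar_3 0.62 [317.7, 203.5] 68 [562.5  51.7  37.4   9.4  -8.3]
top bar_3 0.58 [287.2, 237.8] 61 [457.1 130.8  32.5  20.8  82.7]
top bar_1 0.82 [305.7, 217.0] 247 [525.2  79.8  39.7  36.6  -0.2]
top bar_1 0.69 [294.1, 210.4] 588 [536.7 116.9 152.4  37.6  -6. ]
top bar_1 0.68 [314.7, 214.2] 611 [518.   42.4 150.9  39.  -16.3]
top bar_1 0.62 [317.7, 203.5] 68 [563.5  51.8  37.8   9.5  -8.3]
top bar_1 0.58 [287.2, 237.8] 61 [457.1 131.7  32.9  21.   82.7]
top ball_tray 0.66 [235.7, 192.3] 612 [587.5 289.5  84.4  77.  -83.1]
top ball_tray 0.64 [329.2, 218.9] 820 [511.7  
[... 1820 characters left out ...]
 0.93 [309.3, 243.8] 1485 [501.  -21.5 118.5 106.7  -8.1]
scene bar_tray 0.73 [404.6, 325.2] 10880 [ 465.  -287.5  292.6  195.7  -87.6]
scene scoop 0.84 [247.3, 183.4] 823 [600.4 295.1 173.6 107.   30.9]
scene scoop_mat 0.62 [254.7, 191.3] 480 [592.1 294.9 136.5 109.   88.3]
scene tub 0.56 [199.7, 212.8] 2259 [407.5 290.9 184.3 135.9  86.6]
scene tub 0.46 [403.1, 324.0] 10801 [ 436.9 -297.6  276.1  184.   -87.6]
scene ball_1 0.60 [415.2, 240.8] 700 [ 681.7 -212.1  122.1   55.6   25.1]
scene ball_1 0.50 [277.3, 201.9] 709 [581.5 165.  167.2  53.5  -6.5]
scene flask 0.95 [309.0, 177.6] 583 [756.  195.1 185.9  68.   38. ]
scene beaker 0.95 [415.3, 241.1] 700 [ 696.7 -207.4  125.6   57.1   23.4]
```

View pics/t1.png

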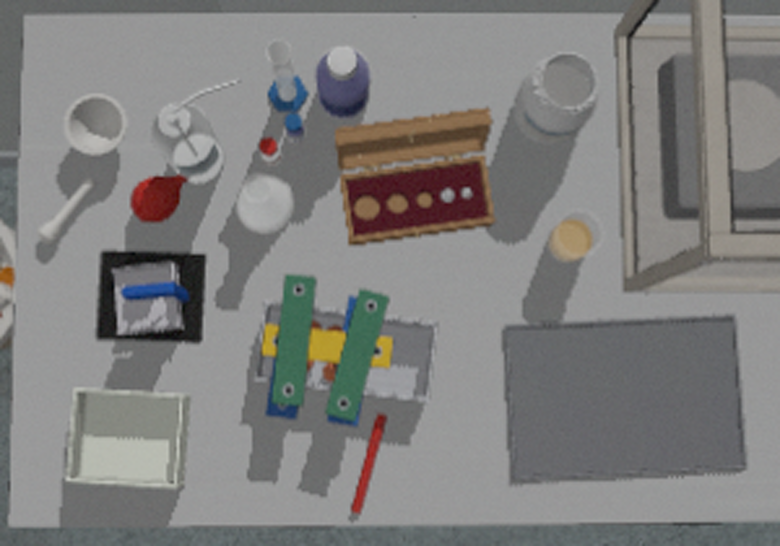

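View pics/s1.png

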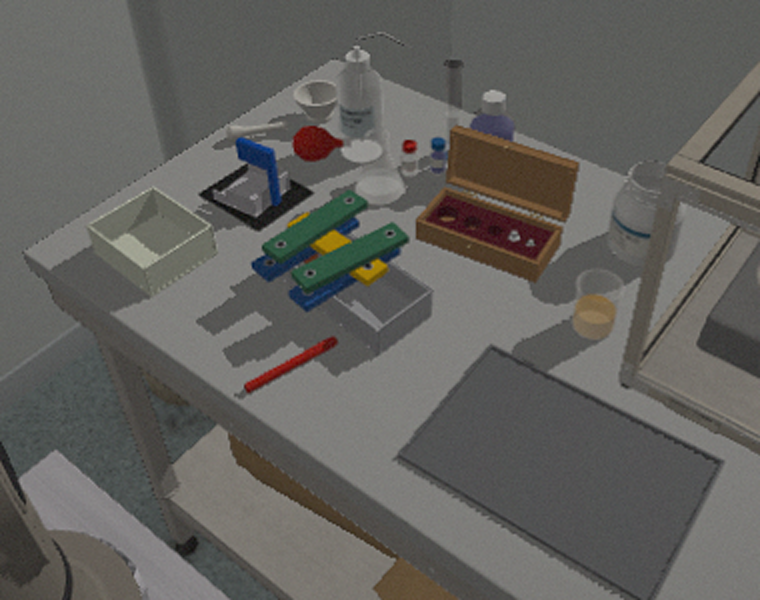

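View pics/wrist0.png

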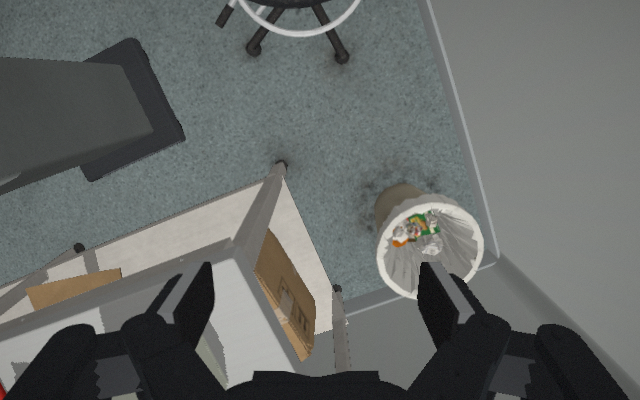

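play_rows(dp=[[-0.458,-0.378,0],[-0.458,-0.378,0],[-0.458,-0.378,0],[-0.458,-0.378,0],[-0.458,-0.378,0],[-0.458,-0.378,0],[-0.458,-0.378,0],[-0.458,-0.378,0],[-0.458,-0.378,0],[-0.458,-0.378,0],[-0.458,-0.378,0],[-0.458,-0.378,0],[-0.458,-0.378,0],[-0.458,-0.378,0],[-0.458,-0.378,0]], roll=[-16,-16,-16,-16,-16,-16,-16,-16,-16,-16,-16,-16,-16,-16,-16])

```text
time: 2.85
tool_pos: [526.1, 82.2, 253.2]
eef_rot: [[-0.995, 0.102, -0.0], [0.102, 0.995, 0.001], [0.0, 0.001, -1.0]]
contact_force: [0.7, 0.8, -0.2]
width: 1.002
```

```bash
cat > b.py <<'E'
from h import *
tag=sys.argv[1]
s=arm.state();print(s["time"],s["tool_pos"],s["eef_rot"].ravel(),s["width"],s["contact_force"],s["q"])
im=shot("wrist",tag)
for n,z in [a.split("=") for a in sys.argv[2:]]:
    for r in arm.regions_of(n,"wrist"):
        if r["p"]>.3: print(n,"%.2f"%r["p"],r["uv"],int(r["pixels"].sum()),np.array(rect("wrist",r["pixels"],float(z))))
E
python3 b.py w1 bar_4=81
```

```text
2.85 [526.1  82.2 253.2] [-1.   0.1 -0.   0.1  1.   0.   0.   0.  -1. ] 1.0016386631543774 [ 0.7  0.8 -0.2] [-31.   11.3  20.3 104.5  -4.4  64.9  74.9]
bar_4 0.86 [298.4, 154.1] 780 [443.2  63.6  32.    7.3  77.8]
bar_4 0.79 [268.9, 166.9] 7411 [518.3  44.  149.4  37.7 -15.9]
bar_4 0.75 [312.4, 176.7] 3307 [525.1  79.3  39.6  35.8  84.2]
bar_4 0.67 [356.8, 179.5] 7285 [535.4 116.5 150.5  37.9  -5.8]
bar_4 0.56 [367.5, 84.2] 813 [455.2 128.3  33.5  17.6  78.9]
```

View pics/w1.png

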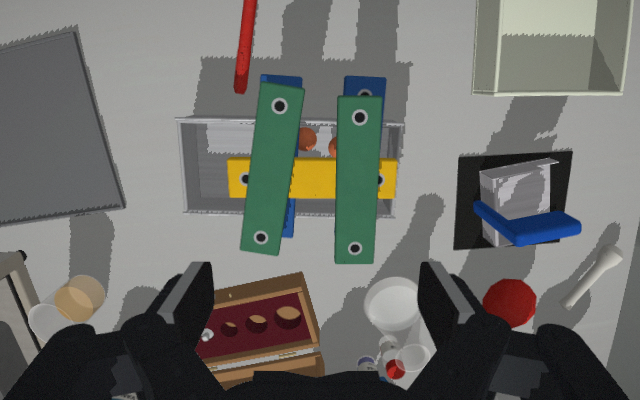

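play_rows(dp=[[-0.0055,0.035,0.05],[-0.0055,0.035,0.1],[-0.0055,0.035,0.12],[-0.0055,0.035,0.13],[-0.0055,0.035,0.14],[-0.0055,0.035,0.15],[-0.0055,0.035,0.155],[-0.0055,0.035,0.16],[-0.0055,0.035,0.16]], roll=[0,0,0,0,0,0,0,0,0], fingers=0.35)

```text
time: 3.85
tool_pos: [535.8, 114.9, 93.4]
eef_rot: [[-0.995, 0.105, 0.0], [0.105, 0.995, 0.0], [-0.0, 0.0, -1.0]]
contact_force: [-0.1, 0.3, 0.5]
width: 0.647
```

```bash
python3 b.py w2 bar_4=81
```

```text
3.85 [535.8 114.9  93.4] [-1.   0.1  0.   0.1  1.   0.  -0.   0.  -1. ] 0.6470720692593028 [-0.1  0.3  0.5] [-30.5  23.6  17.2 111.4  -9.4  46.2  75.9]
bar_4 0.96 [319.5, 222.7] 24855 [526.6 117.4 130.9  36.1  -5.9]
bar_4 0.92 [206.2, 91.0] 3550 [471.6  66.9  59.4  32.4 -10. ]
bar_4 0.76 [343.0, 72.4] 3680 [474.9 127.8  51.5  30.5  -8.3]
bar_4 0.73 [151.5, 185.3] 23033 [502.8  49.9 115.7  38.6 -16. ]
bar_4 0.57 [236.8, 241.2] 9009 [521.5  81.6  37.3  35.2  82.6]
```

View pics/w2.png

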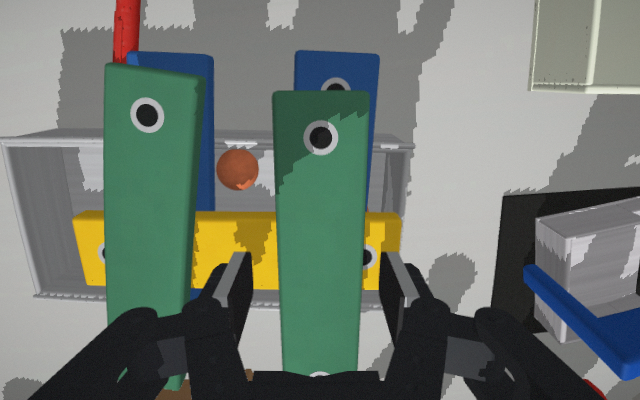

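play_rows(dp=[[0,0.0015,0.001],[0,0.0015,0.001]], roll=[0,0])

```text
time: 4.15
tool_pos: [536.1, 116.9, 92.6]
eef_rot: [[-0.995, 0.104, 0.001], [0.104, 0.995, 0.001], [-0.001, 0.001, -1.0]]
contact_force: [-0.5, -0.6, 0.1]
width: 0.649
```

play_rows(dp=[[0,0,0],[0,0,0],[0,0,0],[0,0,0],[0,0,0]], roll=[0,0,0,0,0], fingers=1.0)

```text
time: 4.65
tool_pos: [536.1, 116.7, 92.8]
eef_rot: [[-0.995, 0.104, 0.001], [0.104, 0.995, 0.001], [-0.001, 0.001, -1.0]]
contact_force: [-1.6, 1.2, 5.5]
width: 0.401
```

play_rows(dp=[[0,0,-0.005],[0,0,-0.01],[0,0,-0.02],[0,0,-0.04],[0,0,-0.07],[0,0,-0.07]], roll=[0,0,0,0,0,0])

```text
time: 5.25
tool_pos: [538.8, 117.0, 166.6]
eef_rot: [[-0.994, 0.105, 0.008], [0.105, 0.995, 0.003], [-0.008, 0.004, -1.0]]
contact_force: [1.2, 0.5, -1.3]
width: 0.4
```

```bash
python3 b.py w3 bar_4=129
python3 - <<'E'
from h import *
shot("scene","s3",(120,90,500,390),2)
E
```

```text
5.25 [538.8 117.  166.6] [-1.   0.1  0.   0.1  1.   0.  -0.   0.  -1. ] 0.4003770877158957 [ 1.2  0.5 -1.3] [-32.   18.2  18.6 108.   -7.1  54.5  73.8]
bar_4 0.92 [326.8, 73.3] 2083 [455.8 128.4  25.4  14.3  84. ]
bar_4 0.79 [243.8, 195.2] 4021 [505.1  87.7  25.9  21.7  -7.6]
bar_4 0.79 [313.4, 223.0] 24854 [537.2 116.1 151.9  42.3  -6. ]
bar_4 0.78 [233.1, 143.4] 2278 [466.5  78.5  47.8  25.1  -9.1]
bar_4 0.60 [195.6, 176.3] 14326 [501.9  64.1 113.   29.1 -15.7]
```

View pics/s3.png

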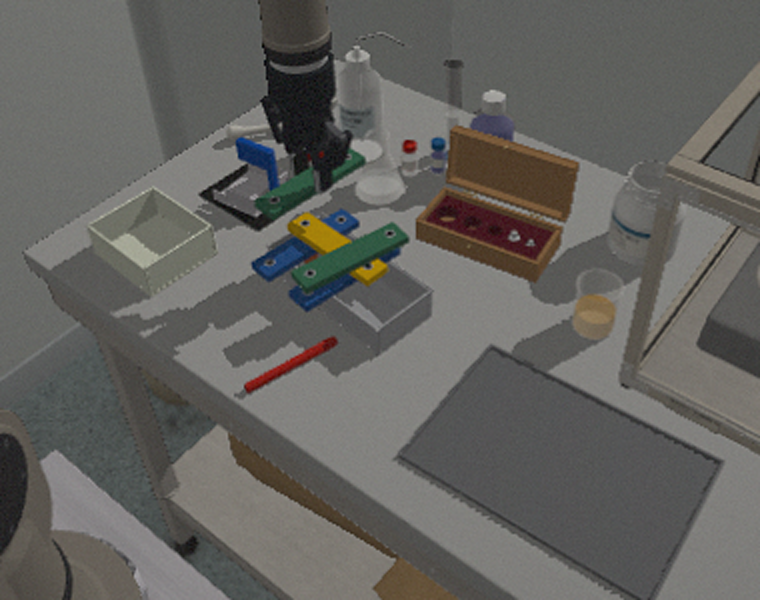

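View pics/w3.png

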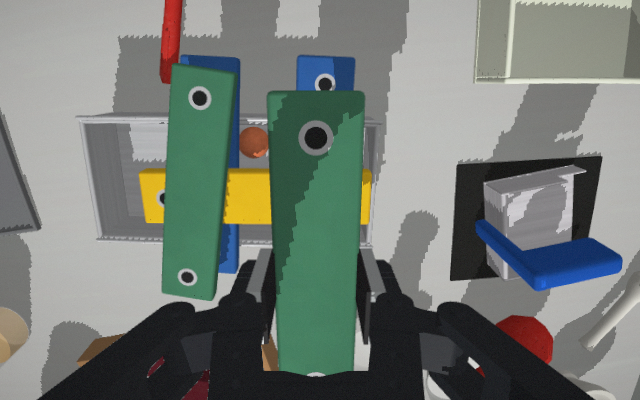

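play_rows(dp=[[0,-0.01,0],[0.001,-0.03,0],[0.002,-0.06,0],[0.003,-0.1,0],[0.004,-0.14,0],[0.005,-0.18,0],[0.006,-0.22,0],[0.007,-0.26,0],[0.008,-0.3,0],[0.01,-0.34,0],[0.011,-0.38,0],[0.012,-0.42,0],[0.013,-0.46,0.01],[0.014,-0.49,0.03],[0.015,-0.51,0.05],[0.0155,-0.521,0.07],[0.0155,-0.521,0.08],[0.0155,-0.521,0.085],[0.0155,-0.521,0.085],[0.0155,-0.521,0.085]], roll=[0,0,-1,-2,-3,-4,-5,-6,-7,-8,-8,-8,-8,-8,-8,-8,-8,-8,-8,-8])

```text
time: 7.4
tool_pos: [466.9, -399.3, 77.9]
eef_rot: [[-0.999, -0.037, 0.001], [-0.037, 0.999, 0.0], [-0.001, 0.0, -1.0]]
contact_force: [-0.3, 0.5, -1.3]
width: 0.401
```

```bash
python3 b.py w4 bar_4=66 bar_tray=6
```

```text
7.4 [ 466.9 -399.3   77.9] [-1. -0.  0. -0.  1.  0. -0.  0. -1.] 0.4005757921360238 [-0.3  0.5 -1.3] [ 17.9  32.   25.1 102.9 -17.4  48.9 143.2]
bar_4 0.79 [315.5, 222.0] 25043 [ 457.1 -400.7  130.4   36.7    2.2]
bar_tray 0.70 [503.2, 190.7] 76547 [ 469.1 -296.8  270.7  189.9  -88. ]
```

View pics/w4.png

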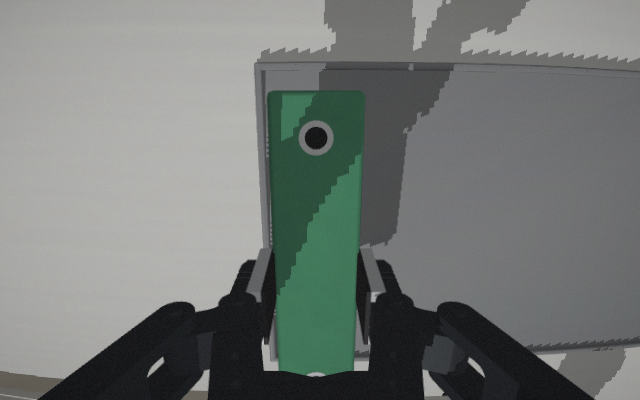

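play_rows(dp=[[0,0,0.02],[0,0,0.035],[0,0,0.042],[0,0,0.047],[0,0,0.05],[0,0,0.05],[0,0,0.05]], roll=[0,0,0,0,0,0,0])

```text
time: 8.25
tool_pos: [466.4, -400.3, 27.7]
eef_rot: [[-0.999, -0.035, 0.001], [-0.035, 0.999, -0.0], [-0.001, -0.0, -1.0]]
contact_force: [-0.3, -0.9, -1.4]
width: 0.401
```

play_rows(dp=[[0,0,0],[0,0,0],[0,0,0],[0,0,-0.03],[0,0,-0.08],[0,0,-0.12]], roll=[0,0,0,0,0,0], fingers=0.5)

```text
time: 8.85
tool_pos: [466.2, -400.4, 149.3]
eef_rot: [[-0.999, -0.035, 0.001], [-0.035, 0.999, -0.001], [-0.001, -0.001, -1.0]]
contact_force: [0.6, -0.4, 1.0]
width: 0.5
```

```bash
python3 b.py w5 bar_4=15
```

```text
8.85 [ 466.2 -400.4  149.3] [-1. -0.  0. -0.  1. -0. -0. -0. -1.] 0.49978951424760626 [ 0.6 -0.4  1. ] [ 16.   27.   27.5 100.  -14.6  56.4 141.1]
bar_4 0.92 [316.0, 182.9] 9119 [ 471.8 -404.7  152.5   36.5    2.1]
```

View pics/w5.png

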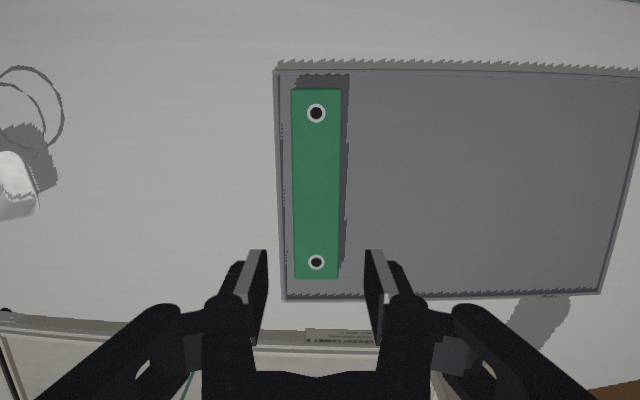

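play_rows(dp=[[-0.0671,0.4421,0],[-0.0671,0.4421,0],[-0.0671,0.4421,0],[-0.0671,0.4421,0],[-0.0671,0.4421,0],[-0.0671,0.4421,0],[-0.0671,0.4421,0],[-0.0671,0.4421,0],[-0.0671,0.4421,0],[-0.0671,0.4421,0],[-0.0671,0.4421,0],[-0.0671,0.4421,0]], roll=[18,18,18,18,18,18,18,18,18,18,18,18], fingers=0.35)

```text
time: 10.15
tool_pos: [517.3, 42.6, 147.1]
eef_rot: [[-0.961, 0.277, -0.0], [0.277, 0.961, -0.001], [0.0, -0.001, -1.0]]
contact_force: [0.1, 1.4, 0.1]
width: 0.651
```

```bash
python3 b.py w6 bar_4=81
```

```text
10.15 [517.3  42.6 147.1] [-1.   0.3 -0.   0.3  1.  -0.   0.  -0.  -1. ] 0.6506439632197811 [0.1 1.4 0.1] [-31.1  17.4  25.8 113.   -9.5  51.6  73.5]
bar_4 0.72 [318.9, 203.2] 15741 [518.4  43.2 150.   36.4 -16. ]
bar_4 0.68 [438.7, 135.1] 10284 [477.8 118.4  63.8  33.9  -8.8]
bar_4 0.66 [332.2, 87.6] 1267 [443.5  60.1  32.7  10.8  87.7]
bar_4 0.60 [409.2, 213.3] 10621 [525.4 102.6  88.4  36.1  83.4]
```

View pics/w6.png

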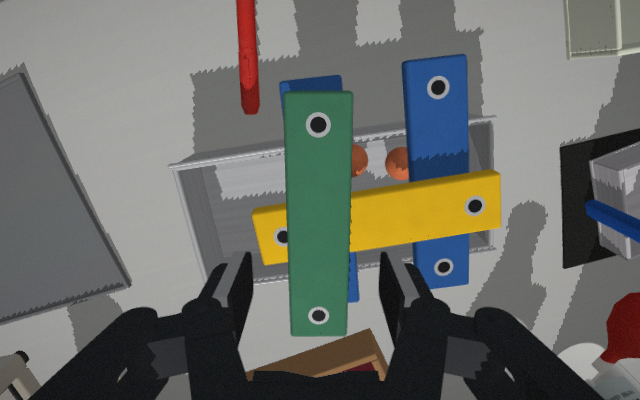

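Aligned within 1 mm. Descend 54.5 mm, close, lift.

play_rows(dp=[[-0.001,0.001,0.025],[-0.001,0.001,0.04],[-0.001,0.001,0.048],[-0.001,0.001,0.052],[-0.001,0.001,0.054],[-0.001,0.001,0.054]], roll=[0,0,0,0,0,0])

```text
time: 10.85
tool_pos: [519.2, 44.6, 93.6]
eef_rot: [[-0.961, 0.276, 0.001], [0.276, 0.961, 0.0], [-0.001, 0.0, -1.0]]
contact_force: [-0.3, -0.6, 1.2]
width: 0.649
```

play_rows(dp=[[0,0,0],[0,0,0],[0,0,0],[0,0,0],[0,0,0]], roll=[0,0,0,0,0], fingers=1.0)

```text
time: 11.35
tool_pos: [519.4, 44.7, 94.3]
eef_rot: [[-0.961, 0.275, 0.001], [0.275, 0.961, 0.0], [-0.001, 0.001, -1.0]]
contact_force: [-1.8, -0.1, 6.3]
width: 0.398
```

play_rows(dp=[[0,0,-0.005],[0,0,-0.01],[0,0,-0.02],[0,0,-0.04],[0,0,-0.07],[0,0,-0.07],[0,0,-0.07]], roll=[0,0,0,0,0,0,0])

```text
time: 12.05
tool_pos: [519.2, 45.0, 164.1]
eef_rot: [[-0.961, 0.275, 0.002], [0.275, 0.961, 0.001], [-0.001, 0.001, -1.0]]
contact_force: [0.1, 0.8, -2.2]
width: 0.399
```

```bash
python3 b.py w7 bar_4=129
```

```text
12.05 [519.2  45.  164.1] [-1.   0.3  0.   0.3  1.   0.  -0.   0.  -1. ] 0.3986644396478674 [ 0.1  0.8 -2.2] [-31.7  16.3  26.2 111.9  -8.9  53.6  72.8]
bar_4 0.77 [424.8, 130.8] 9023 [468.9 106.7  48.3  25.6  -8.5]
bar_4 0.76 [316.8, 218.9] 24328 [518.3  44.6 150.4  41.6 -16. ]
bar_4 0.61 [311.0, 83.8] 761 [442.2  62.1  24.2   5.8  76.9]
bar_4 0.58 [414.1, 201.5] 7894 [505.3  98.   59.1  27.8  83.8]
```

View pics/w7.png

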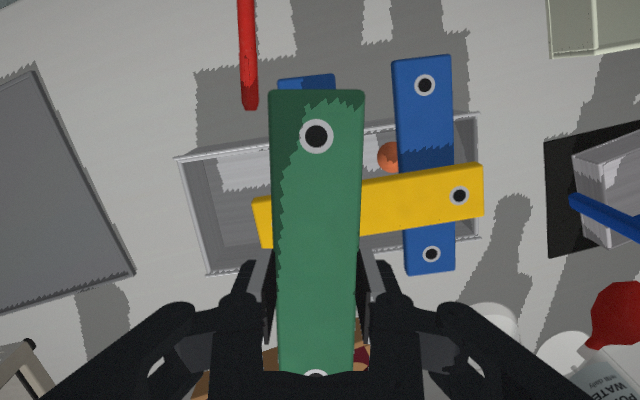

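play_rows(dp=[[-0.001,-0.01,0],[-0.004,-0.03,0],[-0.008,-0.06,0],[-0.014,-0.1,0],[-0.02,-0.14,0],[-0.026,-0.18,0],[-0.031,-0.22,0],[-0.037,-0.26,0],[-0.043,-0.3,0],[-0.048,-0.335,0.01],[-0.053,-0.365,0.03],[-0.0555,-0.383,0.05],[-0.0556,-0.3906,0.075],[-0.0556,-0.3906,0.1],[-0.0556,-0.3906,0.115],[-0.0556,-0.3906,0.125],[-0.0556,-0.3906,0.131],[-0.0556,-0.3906,0.1345],[-0.0556,-0.3906,0.1345],[-0.0556,-0.3906,0.1345]], roll=[0,-2,-4,-6,-8,-10,-12,-14,-16,-18,-18,-18,-18,-18,-18,-18,-18,-18,-18,-18])

```text
time: 14.15
tool_pos: [465.3, -346.2, 29.5]
eef_rot: [[-0.999, -0.035, 0.001], [-0.035, 0.999, -0.001], [-0.001, -0.001, -1.0]]
contact_force: [0.7, 0.3, -1.0]
width: 0.397
```

play_rows(dp=[[0,0,0],[0,0,0],[0,0,0],[0,0,-0.03],[0,0,-0.08],[0,0,-0.12]], roll=[0,0,0,0,0,0], fingers=0.5)

```text
time: 14.75
tool_pos: [464.8, -346.4, 150.8]
eef_rot: [[-0.999, -0.035, 0.001], [-0.035, 0.999, -0.001], [-0.001, -0.001, -1.0]]
contact_force: [1.1, -0.1, 0.4]
width: 0.497
```

```bash
python3 b.py w8 bar_4=15
python3 - <<'E'
from h import *
shot("top","t8",(180,80,480,290),2.6)
for n,z in dict(bar_4=69,bar_3=57).items():
    for r in arm.regions_of(n,"top"):
        if r["p"]>.3: print(n,"%.2f"%r["p"],r["uv"],int(r["pixels"].sum()),np.array(rect("top",r["pixels"],z)))
E
```

```text
14.75 [ 464.8 -346.4  150.8] [-1. -0.  0. -0.  1. -0. -0. -0. -1.] 0.49659376788576653 [ 1.1 -0.1  0.4] [  8.4  24.1  30.8 104.9 -14.8  55.  137.6]
bar_4 0.87 [243.9, 171.9] 8345 [ 472.1 -403.9  151.3   38.1    2.1]
bar_4 0.68 [317.5, 176.4] 9211 [ 470.2 -350.3  152.8   37.6    2.2]
bar_4 0.80 [291.4, 224.0] 375 [480.2 127.5  62.9  34.9 -11.3]
bar_4 0.80 [455.5, 243.5] 341 [ 418.8 -382.5   45.7   34.    -1.9]
bar_4 0.75 [303.7, 214.1] 517 [524.9  78.1 143.5  34.8  85.2]
bar_4 0.71 [435.8, 233.2] 526 [ 463.5 -326.5  140.6   38.5    2. ]
bar_4 0.57 [316.6, 225.3] 435 [471.4  54.9  67.7  36.5 -11.6]
bar_3 0.80 [291.4, 224.0] 375 [480.4 128.4  63.6  35.2 -11.3]
bar_3 0.80 [455.5, 243.5] 341 [ 418.4 -386.9   46.1   34.4   -1.9]
bar_3 0.75 [303.7, 214.1] 517 [525.5  78.4 144.9  35.2  85.2]
bar_3 0.71 [435.8, 233.2] 526 [ 463.5 -330.3  142.    38.9    2. ]
bar_3 0.57 [316.6, 225.3] 435 [471.5  55.   68.4  36.9 -11.6]
```

View pics/t8.png

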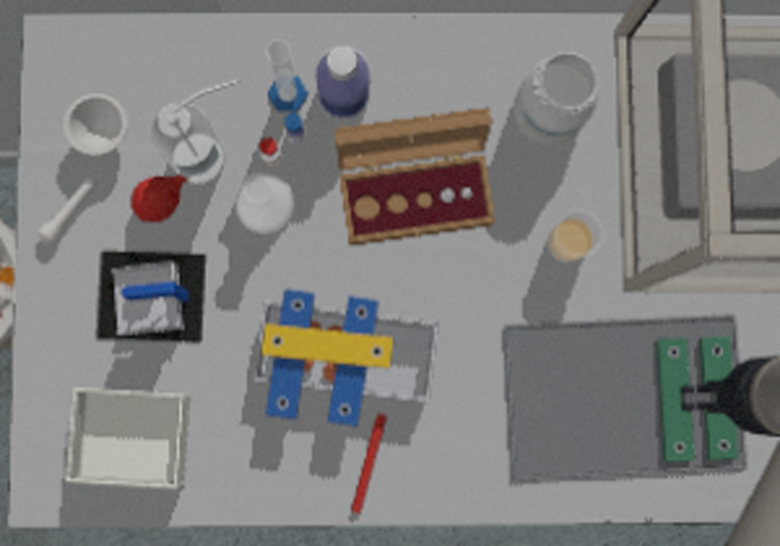

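View pics/w8.png

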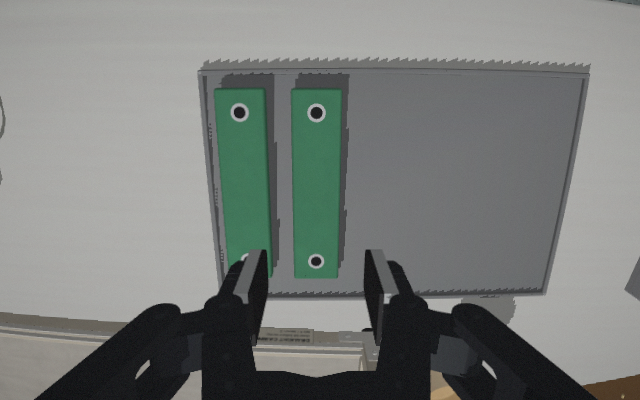

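play_rows(dp=[[-0.075,0.4223,0],[-0.075,0.4223,0],[-0.075,0.4223,0],[-0.075,0.4223,0],[-0.075,0.4223,0],[-0.075,0.4223,0],[-0.075,0.4223,0],[-0.075,0.4223,0],[-0.075,0.4223,0],[-0.075,0.4223,0],[-0.075,0.4223,0],[-0.075,0.4223,0],[-0.075,0.4223,0],[-0.075,0.4223,0],[-0.075,0.4223,0]], roll=[8,16,24,32,40,48,56,64,72,80,88,97,97,97,97], fingers=0.35)

```text
time: 16.5
tool_pos: [524.4, 78.5, 148.2]
eef_rot: [[0.085, 0.996, -0.001], [0.996, -0.085, -0.0], [-0.0, -0.001, -1.0]]
contact_force: [-0.4, 0.3, 0.3]
width: 0.648
```

```bash
python3 b.py w9 bar_3=69
```

```text
16.5 [524.4  78.5 148.2] [ 0.1  1.  -0.   1.  -0.1 -0.  -0.  -0.  -1. ] 0.6480059215000251 [-0.4  0.3  0.3] [-50.8  23.2  47.1 111.8 -20.9  53.9   1.7]
bar_3 0.92 [323.4, 197.9] 14115 [529.5  78.7 149.6  36.4  83.7]
bar_3 0.69 [270.2, 244.9] 7526 [477.8  63.   66.5  38.5  -8.9]
bar_3 0.67 [271.8, 143.6] 11049 [484.8 130.1  65.1  34.6  -8.5]
```

View pics/w9.png

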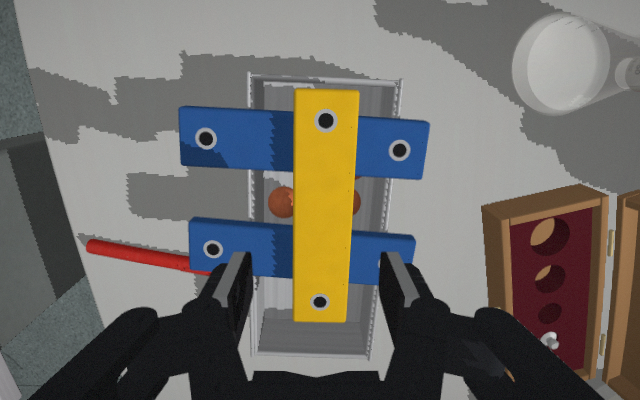

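play_rows(dp=[[0,0.004,0.025],[0,0.004,0.045],[0,0.004,0.055],[0,0.004,0.062],[0,0.004,0.065],[0,0.004,0.066],[0,0.004,0.066]], roll=[1.4,1.4,1.4,1.4,1.4,1.4,1.4])

```text
time: 17.3
tool_pos: [529.3, 78.4, 83.3]
eef_rot: [[0.111, 0.994, 0.001], [0.994, -0.111, 0.0], [0.001, 0.001, -1.0]]
contact_force: [-0.1, 0.1, 0.5]
width: 0.653
```

play_rows(dp=[[0,0,0],[0,0,0],[0,0,0],[0,0,0],[0,0,0]], roll=[0,0,0,0,0], fingers=1.0)

```text
time: 17.8
tool_pos: [529.3, 78.5, 83.7]
eef_rot: [[0.111, 0.994, 0.001], [0.994, -0.111, 0.001], [0.001, 0.001, -1.0]]
contact_force: [-2.0, -0.2, 5.4]
width: 0.394
```

play_rows(dp=[[0,0,-0.005],[0,0,-0.01],[0,0,-0.02],[0,0,-0.04],[0,0,-0.07],[0,0,-0.08],[0,0,-0.08]], roll=[0,0,0,0,0,0,0])

```text
time: 18.5
tool_pos: [530.0, 78.6, 164.4]
eef_rot: [[0.111, 0.994, 0.004], [0.994, -0.111, 0.002], [0.002, 0.003, -1.0]]
contact_force: [0.4, 0.3, -2.1]
width: 0.395
```

```bash
python3 b.py w10 bar_3=149
```

```text
18.5 [530.   78.6 164.4] [ 0.1  1.   0.   1.  -0.1  0.   0.   0.  -1. ] 0.39476431320265465 [ 0.4  0.3 -2.1] [-51.7  22.5  48.4 110.5 -20.4  55.6  -0.2]
bar_3 0.86 [246.7, 140.8] 7762 [500.6 139.5  35.   21.9  -8. ]
bar_3 0.81 [242.8, 239.0] 5366 [495.7  98.4  35.   24.   -9.3]
bar_3 0.79 [318.4, 218.5] 23897 [530.   88.1 130.4  35.4  83.7]
```

View pics/w10.png

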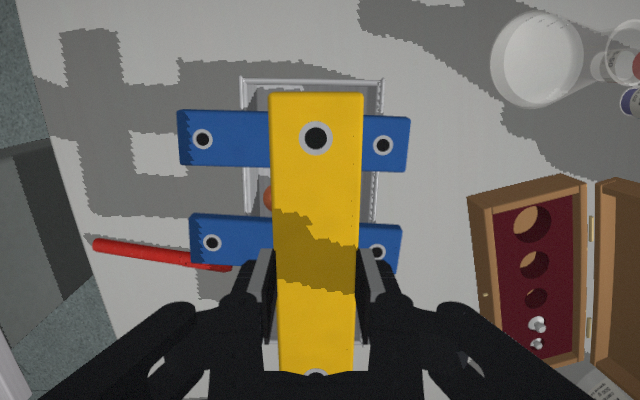

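play_rows(dp=[[-0.01,0,0],[-0.03,-0.002,0],[-0.06,-0.004,0],[-0.095,-0.006,0],[-0.13,-0.008,0],[-0.165,-0.01,0],[-0.2,-0.013,0],[-0.235,-0.015,0],[-0.27,-0.017,0],[-0.305,-0.02,0],[-0.335,-0.022,0],[-0.36,-0.024,0],[-0.3736,-0.0245,0.01],[-0.3736,-0.0245,0.03],[-0.3736,-0.0245,0.06],[-0.3736,-0.0245,0.09],[-0.3736,-0.0245,0.1],[-0.3736,-0.0245,0.1]], roll=[0,-6,-13,-20,-28,-36,-44,-52,-60,-68,-76,-84,-91,-96,-98.4,-98.4,-98.4,-98.4])

```text
time: 20.4
tool_pos: [460.8, -289.8, 60.8]
eef_rot: [[-0.999, -0.034, -0.005], [-0.034, 0.999, 0.002], [0.005, 0.002, -1.0]]
contact_force: [0.2, 0.5, -0.6]
width: 0.396
```

play_rows(dp=[[0,0,0.015],[0,0,0.025],[0,0,0.03],[0,0,0.033],[0,0,0.033],[0,0,0.033]], roll=[0,0,0,0,0,0])

```text
time: 21.0
tool_pos: [463.2, -290.4, 30.1]
eef_rot: [[-0.999, -0.035, 0.001], [-0.035, 0.999, -0.0], [-0.001, -0.0, -1.0]]
contact_force: [0.1, -0.4, -1.4]
width: 0.398
```

```bash
python3 b.py w11 bar_3=17 bar_tray=6
```

```text
21.0 [ 463.2 -290.4   30.1] [-1. -0.  0. -0.  1. -0. -0. -0. -1.] 0.3980568585349966 [ 0.1 -0.4 -1.4] [  7.   30.9  26.  113.7 -20.6  39.8 137.9]
bar_3 0.95 [184.8, 193.4] 19700 [ 436.9 -344.9   94.6   38.     2.1]
bar_3 0.65 [68.3, 218.6] 22585 [ 458.8 -395.8  135.    41.6    1.7]
bar_tray 0.74 [450.1, 171.0] 102540 [ 459.  -282.4  282.2  170.9  -87.6]
```

View pics/w11.png

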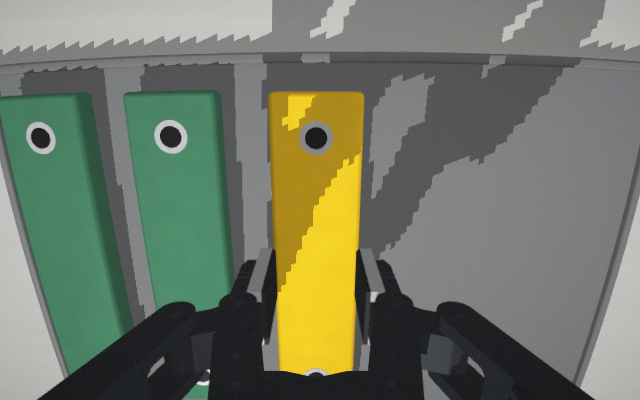

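play_rows(dp=[[0,0,0],[0,0,0],[0,0,0],[0,0,-0.03],[0,0,-0.08],[0,0,-0.12]], roll=[0,0,0,0,0,0], fingers=0.5)

```text
time: 21.75
tool_pos: [463.0, -290.6, 151.7]
eef_rot: [[-0.999, -0.035, 0.001], [-0.035, 0.999, -0.001], [-0.001, -0.001, -1.0]]
contact_force: [1.5, 0.2, -0.3]
width: 0.501
```

play_rows(dp=[[-0.075,0.3675,-0.05],[-0.075,0.3675,-0.05],[-0.075,0.3675,-0.05],[-0.075,0.3675,-0.05],[-0.075,0.3675,-0.05],[-0.075,0.3675,-0.05],[-0.075,0.3675,-0.05],[-0.075,0.3675,-0.05],[-0.075,0.3675,-0.05],[-0.075,0.3675,-0.05],[-0.075,0.3675,-0.05]], roll=[10,10,10,10,10,10,10,10,10,10,10], fingers=0.35)

```text
time: 22.85
tool_pos: [524.6, 77.8, 199.7]
eef_rot: [[-0.99, 0.141, -0.0], [0.141, 0.99, -0.001], [0.0, -0.001, -1.0]]
contact_force: [-0.5, -0.9, 0.3]
width: 0.65
```

```bash
python3 b.py w12 bar_1=57 ball_1=16
```

```text
22.85 [524.6  77.8 199.7] [-1.   0.1 -0.   0.1  1.  -0.   0.  -0.  -1. ] 0.6499979433880851 [-0.5 -0.9  0.3] [-35.6  14.8  26.6 108.6  -7.6  58.4  76.1]
bar_1 0.97 [372.0, 162.4] 9066 [520.9 121.2 150.5  37.8  -8.5]
bar_1 0.62 [279.5, 167.7] 9060 [512.4  48.5 149.9  37.2 -10.5]
ball_1 0.93 [336.5, 202.1] 334 [553.   94.3  23.8  13.5  -6.7]
ball_1 0.63 [310.8, 152.3] 417 [502.   76.7  21.9  16.2 -12.1]
ball_1 0.63 [343.0, 159.5] 310 [512.4 102.2  23.8  11.9  -9.5]
ball_1 0.61 [310.8, 199.6] 541 [547.2  71.1  24.6  21.5  -8.9]
```

View pics/w12.png

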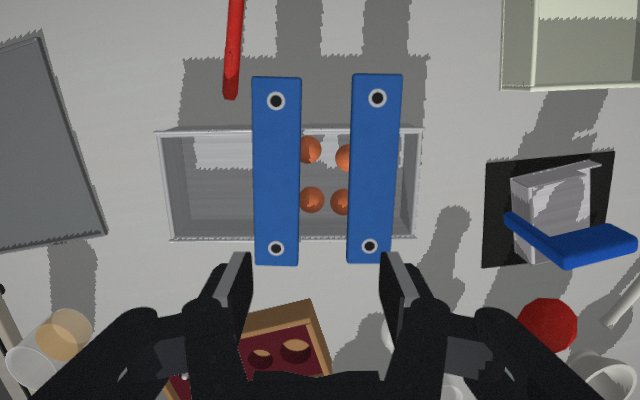

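play_rows(dp=[[0.0098,0.0425,0.04],[0.0098,0.0425,0.08],[0.0098,0.0425,0.1],[0.0098,0.0425,0.115],[0.0098,0.0425,0.124],[0.0098,0.0425,0.13],[0.0098,0.0425,0.13],[0.0098,0.0425,0.13]], roll=[0.4,0.4,0.4,0.4,0.4,0.4,0.4,0.4])

```text
time: 23.8
tool_pos: [521.8, 123.0, 70.5]
eef_rot: [[-0.989, 0.146, 0.001], [0.146, 0.989, 0.001], [-0.001, 0.001, -1.0]]
contact_force: [0.7, 0.0, -0.3]
width: 0.65
```

```bash
python3 b.py w13 bar_1=57
```

```text
23.8 [521.8 123.   70.5] [-1.   0.1  0.   0.1  1.   0.  -0.   0.  -1. ] 0.6502376294067955 [ 0.7  0.  -0.3] [-35.7  25.3  22.1 114.  -13.6  43.1  76.1]
bar_1 0.86 [312.2, 220.9] 24555 [512.5 123.5 132.2  35.8  -8.3]
bar_1 0.73 [585.6, 58.3] 12224 [450.6 238.3  47.5  44.2  86.6]
bar_1 0.69 [144.9, 201.5] 20158 [487.   55.2  97.4  39.4 -10.2]
```

View pics/w13.png

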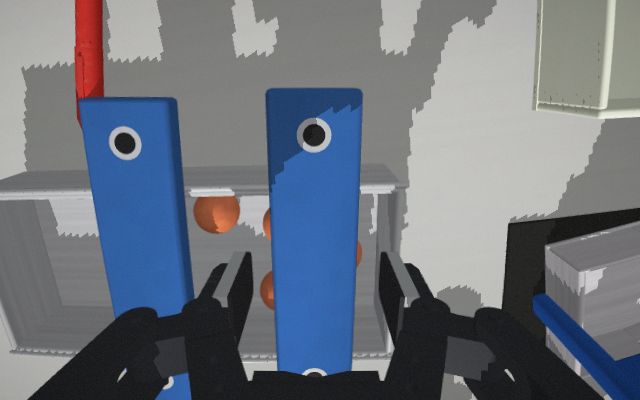

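play_rows(dp=[[0,0,0],[0,0,0],[0,0,0],[0,0,0],[0,0,0]], roll=[0,0,0,0,0], fingers=1.0)

```text
time: 24.4
tool_pos: [521.7, 123.4, 70.8]
eef_rot: [[-0.989, 0.146, 0.001], [0.146, 0.989, 0.001], [-0.001, 0.001, -1.0]]
contact_force: [-1.3, 0.3, 6.1]
width: 0.398
```

play_rows(dp=[[0,0,-0.005],[0,0,-0.01],[0,0,-0.02],[0,0,-0.04],[0,0,-0.07],[0,0,-0.1],[0,0,-0.1],[0,0,-0.1]], roll=[0,0,0,0,0,0,0,0])

```text
time: 25.2
tool_pos: [521.3, 123.3, 170.6]
eef_rot: [[-0.989, 0.146, 0.001], [0.146, 0.989, 0.001], [-0.001, 0.001, -1.0]]
contact_force: [0.1, -0.1, -1.8]
width: 0.403
```

```bash
python3 b.py w14 bar_1=158 ball_1=16
```

```text
25.2 [521.3 123.3 170.6] [-1.   0.1  0.   0.1  1.   0.  -0.   0.  -1. ] 0.4029370467915274 [ 0.1 -0.1 -1.8] [-38.8  17.2  25.1 109.7  -8.8  54.9  72. ]
bar_1 0.81 [315.3, 218.6] 24482 [509.3 124.3 129.2  35.1  -8.5]
bar_1 0.57 [212.1, 187.2] 10651 [481.6  86.3  84.1  21.5  -9.8]
ball_1 0.89 [256.4, 220.8] 630 [543.8  69.7  24.1  22.4 -10.7]
ball_1 0.83 [251.6, 169.7] 620 [498.7  73.1  21.6  20.9  81.4]
```

View pics/w14.png

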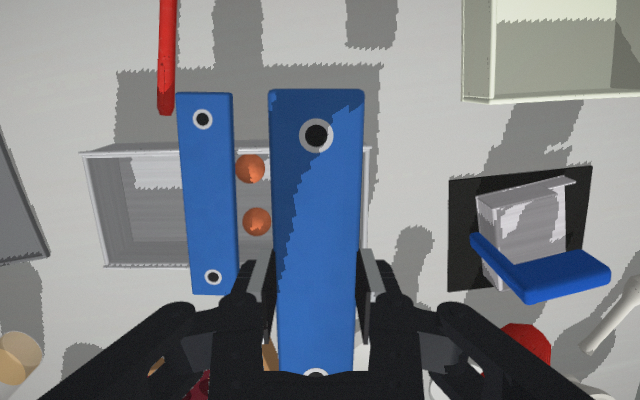

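play_rows(dp=[[0,-0.01,0],[0,-0.03,0],[0.001,-0.06,0],[0.002,-0.1,0],[0.003,-0.14,0],[0.0035,-0.18,0],[0.004,-0.22,0],[0.005,-0.26,0],[0.006,-0.295,0],[0.0065,-0.325,0],[0.007,-0.348,0.02],[0.007,-0.3621,0.05],[0.007,-0.3621,0.085],[0.007,-0.3621,0.11],[0.007,-0.3621,0.125],[0.007,-0.3621,0.133],[0.007,-0.3621,0.138],[0.007,-0.3621,0.141],[0.007,-0.3621,0.141],[0.007,-0.3621,0.141]], roll=[0,-1,-2,-3,-4,-5,-6,-7,-8,-9,-10,-10.4,-10.4,-10.4,-10.4,-10.4,-10.4,-10.4,-10.4,-10.4])

```text
time: 27.35
tool_pos: [462.0, -234.3, 29.4]
eef_rot: [[-0.999, -0.035, 0.001], [-0.035, 0.999, -0.0], [-0.001, -0.0, -1.0]]
contact_force: [1.4, 0.6, -1.6]
width: 0.395
```

play_rows(dp=[[0,0,0],[0,0,0],[0,0,0],[0,0,-0.03],[0,0,-0.08],[0,0,-0.12]], roll=[0,0,0,0,0,0], fingers=0.5)

```text
time: 27.95
tool_pos: [461.5, -234.4, 150.7]
eef_rot: [[-0.999, -0.035, 0.0], [-0.035, 0.999, -0.001], [-0.0, -0.001, -1.0]]
contact_force: [0.1, -0.5, 0.4]
width: 0.496
```

```bash
python3 b.py w15 bar_1=15
```

```text
27.95 [ 461.5 -234.4  150.7] [-1. -0.  0. -0.  1. -0. -0. -0. -1.] 0.496210478751039 [ 0.1 -0.5  0.4] [ -5.9  18.1  33.7 113.2 -12.6  52.2 126.2]
bar_1 0.97 [171.3, 177.2] 9464 [ 471.5 -348.6  152.6   40.9    1.5]
bar_1 0.87 [240.7, 168.1] 8335 [ 468.7 -292.7  149.7   38.1    1.8]
bar_1 0.75 [316.2, 178.8] 9190 [ 467.5 -237.2  151.8   37.1    1.9]
bar_1 0.67 [632.4, 340.1] 1043 [603.2  68.2  81.5  31.   23.1]
bar_1 0.60 [102.7, 181.2] 9231 [ 472.5 -402.2  153.6   43.     1.3]
```

View pics/w15.png

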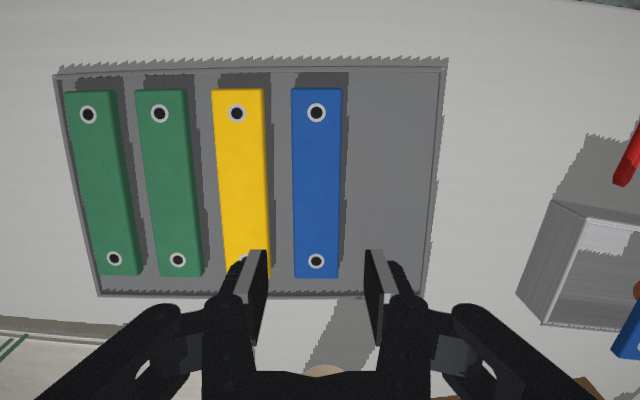

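play_rows(dp=[[-0.061,0.282,0],[-0.061,0.282,0],[-0.061,0.282,0],[-0.061,0.282,0],[-0.061,0.282,0],[-0.061,0.282,0],[-0.061,0.282,0],[-0.061,0.282,0.03],[-0.061,0.282,0.05],[-0.061,0.282,0.063],[-0.061,0.282,0.072],[-0.061,0.282,0.077],[-0.061,0.282,0.079],[-0.061,0.282,0.079]], roll=[12.4,12.4,12.4,12.4,12.4,12.4,12.4,12.4,12.4,12.4,12.4,12.4,12.4,12.4], fingers=0.35)

```text
time: 29.45
tool_pos: [512.9, 49.8, 70.1]
eef_rot: [[-0.984, 0.181, 0.001], [0.181, 0.984, 0.0], [-0.001, 0.0, -1.0]]
contact_force: [0.5, -0.6, -0.4]
width: 0.65
```

```bash
python3 b.py w16 bar_1=57
```

```text
29.45 [512.9  49.8  70.1] [-1.   0.2  0.   0.2  1.   0.  -0.   0.  -1. ] 0.650313822837428 [ 0.5 -0.6 -0.4] [-32.3  24.3  26.9 116.8 -16.1  42.3  84.2]
bar_1 0.69 [314.2, 223.9] 24859 [503.6  50.  131.6  36.4  -9.6]
```

View pics/w16.png

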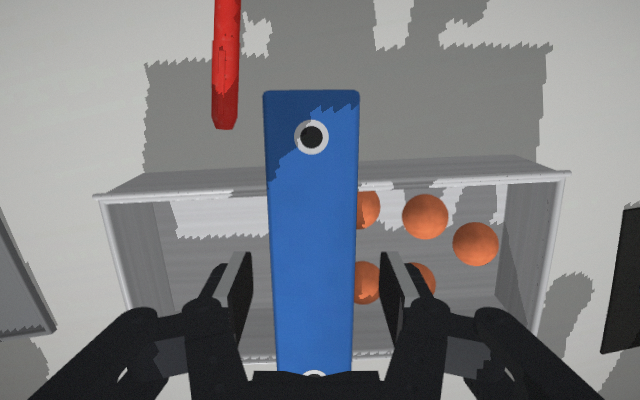

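play_rows(dp=[[0,0,0],[0,0,0],[0,0,0],[0,0,0],[0,0,0]], roll=[0,0,0,0,0], fingers=1.0)

```text
time: 30.05
tool_pos: [513.0, 50.0, 70.7]
eef_rot: [[-0.984, 0.18, 0.001], [0.18, 0.984, 0.001], [-0.001, 0.001, -1.0]]
contact_force: [-1.3, -0.5, 6.0]
width: 0.398
```

play_rows(dp=[[0,0,-0.005],[0,0,-0.01],[0,0,-0.02],[0,0,-0.04],[0,0,-0.07],[0,0,-0.1],[0,0,-0.1],[0,0,-0.1]], roll=[0,0,0,0,0,0,0,0])

```text
time: 30.85
tool_pos: [512.7, 50.1, 170.6]
eef_rot: [[-0.984, 0.18, 0.001], [0.18, 0.984, 0.001], [-0.001, 0.001, -1.0]]
contact_force: [-0.2, 0.1, -1.1]
width: 0.405
```

```bash
python3 b.py w17 ball_1=16 ball_tray=45
```

```text
30.85 [512.7  50.1 170.6] [-1.   0.2  0.   0.2  1.   0.  -0.   0.  -1. ] 0.4053858784081769 [-0.2  0.1 -1.1] [-36.4  15.7  30.8 112.4  -9.9  54.3  78.8]
ball_1 0.94 [421.5, 191.8] 694 [532.4 133.4  24.7  23.2  57.4]
ball_1 0.76 [388.9, 171.0] 721 [510.9 107.7  24.   23.4  17.7]
ball_1 0.72 [380.1, 216.1] 680 [549.9  97.7  24.9  24.   -7.8]
ball_1 0.48 [364.8, 196.2] 21887 [539.  125.4 112.4  91.   -7.8]
ball_tray 0.76 [364.8, 197.7] 21956 [527.6 119.3 100.2  81.4  -7.6]
```

View pics/w17.png

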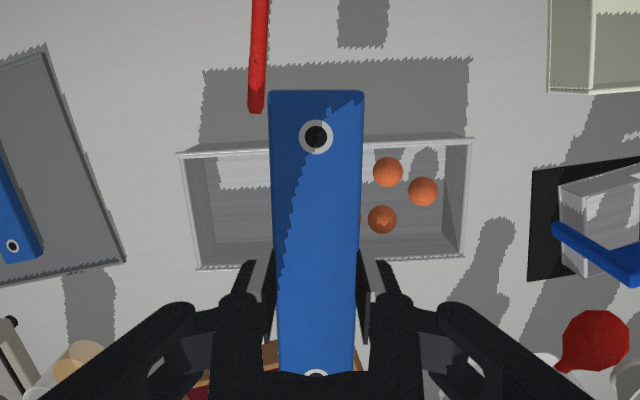

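play_rows(dp=[[0,-0.01,0],[0.001,-0.03,0],[0.003,-0.06,0],[0.005,-0.1,0],[0.007,-0.14,0],[0.009,-0.175,0],[0.01,-0.205,0.01],[0.0109,-0.225,0.03],[0.0109,-0.236,0.06],[0.0109,-0.236,0.09],[0.0109,-0.236,0.115],[0.0109,-0.236,0.128],[0.0109,-0.236,0.136],[0.0109,-0.236,0.1405],[0.0109,-0.236,0.1405],[0.0109,-0.236,0.1405]], roll=[0,-1,-3,-5,-7,-9,-11,-12.4,-12.4,-12.4,-12.4,-12.4,-12.4,-12.4,-12.4,-12.4])

```text
time: 32.6
tool_pos: [460.0, -180.4, 30.1]
eef_rot: [[-0.999, -0.035, 0.002], [-0.035, 0.999, -0.0], [-0.002, -0.0, -1.0]]
contact_force: [-0.1, -0.7, -1.5]
width: 0.399
```

play_rows(dp=[[0,0,0],[0,0,0],[0,0,0],[0,0,-0.03],[0,0,-0.08],[0,0,-0.12]], roll=[0,0,0,0,0,0], fingers=0.54)

```text
time: 33.2
tool_pos: [459.2, -180.6, 151.2]
eef_rot: [[-0.999, -0.035, 0.001], [-0.035, 0.999, -0.0], [-0.001, -0.0, -1.0]]
contact_force: [0.7, 0.2, 0.2]
width: 0.462
```

```bash
python3 b.py w18 bar_1=15
python3 - <<'E'
from h import *
shot("top","t18",(180,80,480,290),2.6)
Z=dict(ball_tray=45,scoop=32,scoop_mat=3,tub=50,ball_1=16)
for c in ["top","scene"]:
  if c=="scene":shot("scene","s18",(120,90,500,390),2)
  for n,z in Z.items():
    for r in arm.regions_of(n,c):
        if r["p"]>.4: print(c,n,"%.2f"%r["p"],r["uv"],int(r["pixels"].sum()),np.array(rect(c,r["pixels"],z)))
E
```

```text
33.2 [ 459.2 -180.6  151.2] [-1. -0.  0. -0.  1. -0. -0. -0. -1.] 0.46150916089056704 [0.7 0.2 0.2] [-14.3  15.8  36.  116.3 -11.8  51.4 120.1]
bar_1 0.83 [245.1, 169.7] 8223 [ 466.8 -236.   148.6   37.2    1.9]
bar_1 0.76 [40.6, 182.2] 8642 [ 473.2 -400.8  152.    44.4    1.6]
bar_1 0.74 [107.0, 177.6] 9294 [ 471.3 -347.2  151.9   43.4    1.3]
bar_1 0.57 [318.3, 180.0] 9165 [ 465.6 -182.1  152.    36.7    2. ]
bar_1 0.57 [172.4, 178.7] 9279 [ 470.2 -291.9  151.9   40.2    1.7]
bar_1 0.32 [545.4, 274.1] 18411 [540.5  48.9 210.  121.2  82.6]
top ball_tray 0.75 [316.1, 215.3] 1734 [520.6  56.9 207.8  94.8  82.6]
top ball_tray 0.74 [402.6, 211.2] 1564 [ 467.2 -277.2  284.9  184.4  -87.8]
top scoop 0.58 [235.7, 193.9] 646 [588.5 290.5  88.1  79.8 -86.6]
top scoop_mat 0.66 [251.2, 186.6] 737 [593.7 296.3 133.  109.8  88.5]
top tub 0.61 [227.6, 244.6] 1736 [421.7 314.2 142.4 115.9  86.4]
top ball_1 0.63 [296.8, 221.7] 36 [510.1 106.3  17.9  17.8  44.9]
top ball_1 0.53 [288.8, 212.7] 35 [530.7 134.7  19.   15.8  89.8]
top ball_1 0.48 [300.4, 205.6] 31 [549.6  98.4  15.9  15.8  -0. ]
top ball_1 0.47 [306.9, 207.4] 56 [541.5  70.   24.6  24.6  44.8]
scene ball_tray 0.59 [299.8, 230.4] 2912 [509.5  42.9 239.8 122.2  82.6]
scene scoop 0.84 [248.4, 182.7] 778 [601.1 294.7 174.3 101.3  31.5]
scene scoop_mat 0.66 [251.3, 191.1] 461 [590.  258.  114.3  76.2 -13.8]
scene tub 0.71 [201.4, 209.1] 2121 [407.2 291.7 177.5 130.5  85.7]
scene ball_1 0.63 [276.7, 224.4] 43 [513.2 107.7  26.3  16.3  82.9]
scene ball_1 0.61 [298.6, 224.7] 48 [542.1  68.   25.9  18.3  36.9]
scene ball_1 0.41 [275.0, 218.5] 64 [532.4 134.4  31.9  21.2  42.3]
```

View pics/t18.png

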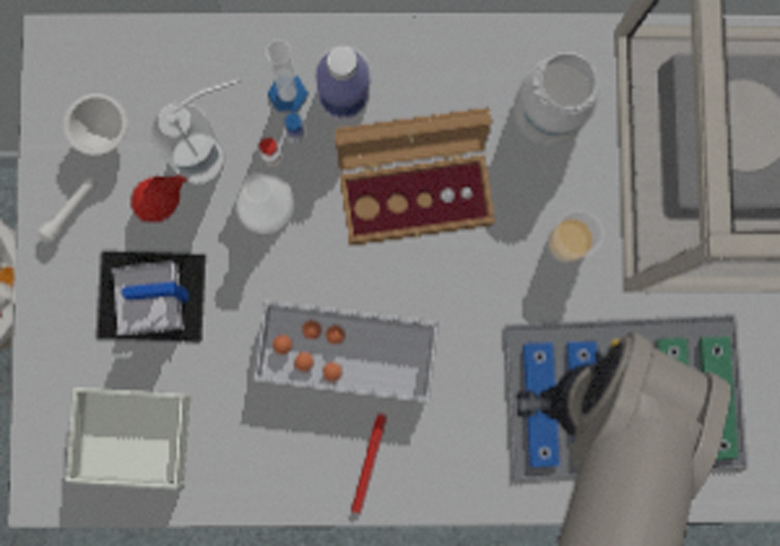

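View pics/s18.png

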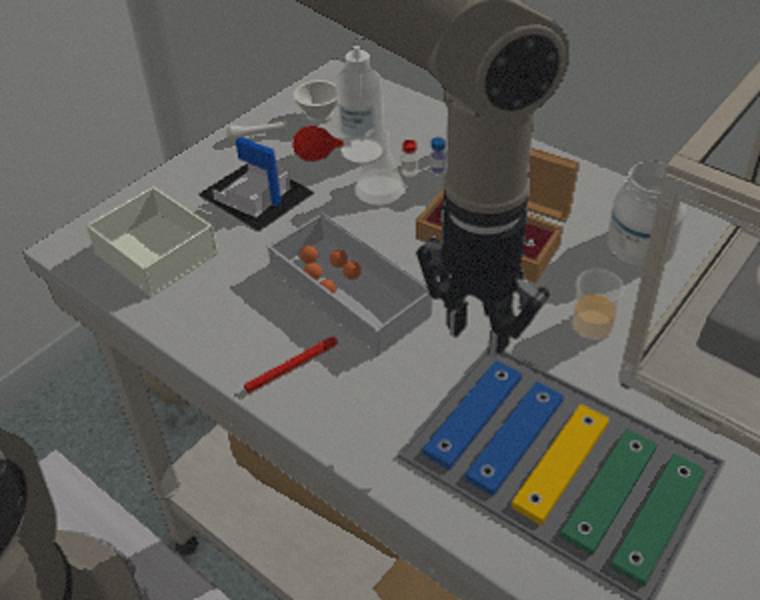

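play_rows(dp=[[-0.05,0.05,-0.08],[-0.1437,0.4257,-0.08],[-0.1437,0.4257,-0.08],[-0.1437,0.4257,-0.08],[-0.1437,0.4257,-0.08],[-0.1437,0.4257,-0.08],[-0.1437,0.4257,-0.08],[-0.1437,0.4257,-0.08],[-0.1437,0.4257,-0.08],[-0.1437,0.4257,-0.08],[-0.1437,0.4257,-0.08],[-0.1437,0.4257,-0.08],[-0.1437,0.4257,-0.08],[-0.1437,0.4257,-0.08],[-0.1437,0.4257,-0.08]], roll=[8,16,24,32,40,48,56,64,72,80,88,92,92,92,92], fingers=0.5)

```text
time: 35.4
tool_pos: [587.8, 249.9, 229.3]
eef_rot: [[-0.001, 1.0, -0.0], [1.0, 0.001, 0.0], [0.0, -0.0, -1.0]]
contact_force: [-0.4, -0.1, -0.2]
width: 0.502
```

```bash
python3 b.py w19 scoop=32 scoop_grip=95 scoop_mat=3
python3 - <<'E'
from h import *
im=cv2.imread("pics/w19.png"); cv2.imwrite("pics/w19z.png",cv2.resize(im[0:300,150:480],None,fx=2,fy=2))
E
```

```text
35.4 [587.8 249.9 229.3] [-0.  1. -0.  1.  0.  0.  0. -0. -1.] 0.5022517993540319 [-0.4 -0.1 -0.2] [-58.3  28.8  44.6  92.2 -21.5  67.9  -9. ]
scoop_grip 0.71 [317.5, 117.4] 8935 [591.2 293.7  87.9  64.6 -84.8]
scoop_mat 0.84 [336.4, 69.9] 7488 [595.7 297.8 131.2 112.3  87.8]
```

View pics/w19.png

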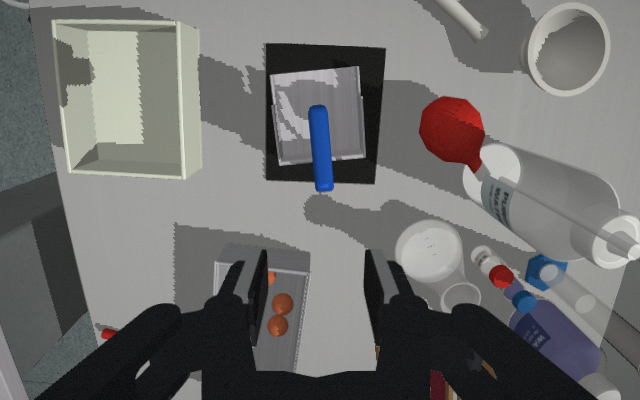

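```bash
cat > blade.py <<'E'
from h import *
im=cv2.imread(sys.argv[1]); zt=float(sys.argv[2])
hsv=cv2.cvtColor(im,cv2.COLOR_BGR2HSV)
m=cv2.inRange(hsv,(105,150,60),(125,255,255))
b=[int(v) for v in sys.argv[3:7]]; mm=np.zeros_like(m); mm[b[1]:b[3],b[0]:b[2]]=m[b[1]:b[3],b[0]:b[2]]
n,l,st,c=cv2.connectedComponentsWithStats(mm); k=1+np.argmax(st[1:,4]); mk=l==k
print(st[k])
print("top-plane rect",np.array(rect("wrist",mk,zt)))
c=max(cv2.findContours(mk.astype(np.uint8),cv2.RETR_EXTERNAL,cv2.CHAIN_APPROX_NONE)[0],key=len).reshape(-1,2)
print(cv2.boxPoints(cv2.minAreaRect(c)))
E
python3 blade.py pics/w19.png 98 200 50 420 250
```

```text
[ 308  105   26   87 1602]
top-plane rect [592.5 282.8  61.9  13.8 -84.5]
[[307.1 105.6]
 [326.3 103.9]
 [334.1 189.7]
 [315.  191.5]]
```

View pics/w19z.png

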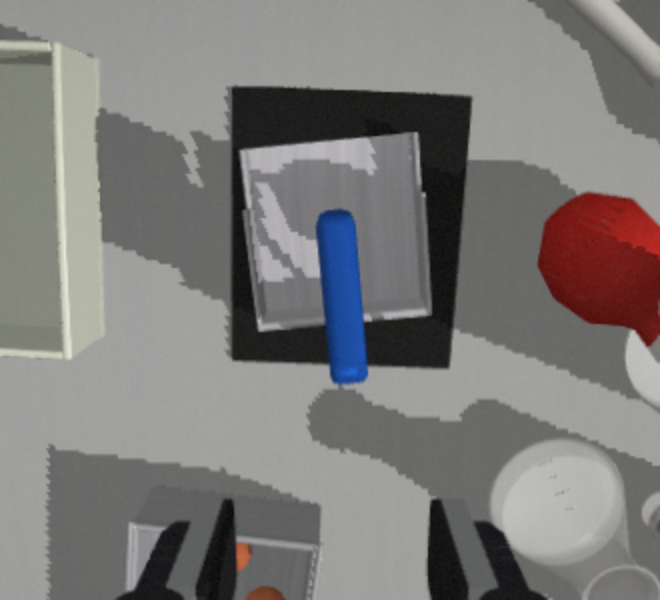

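play_rows(dp=[[0.0369,0.0043,0.03],[0.0369,0.0043,0.07],[0.0369,0.0043,0.1],[0.0369,0.0043,0.12],[0.0369,0.0043,0.13],[0.0369,0.0043,0.136],[0.0369,0.0043,0.139],[0.0369,0.0043,0.139]], roll=[-5.5,-5.5,-5.5,-5.5,-5.5,-5.5,-5.5,-5.5])

```text
time: 36.4
tool_pos: [592.7, 287.3, 91.1]
eef_rot: [[-0.096, 0.995, 0.001], [0.995, 0.096, 0.001], [0.001, 0.001, -1.0]]
contact_force: [0.3, 0.2, 0.2]
width: 0.505
```

```bash
python3 b.py w20; python3 blade.py pics/w20.png 98 200 50 450 380
```

```text
36.4 [592.7 287.3  91.1] [-0.1  1.   0.   1.   0.1  0.   0.   0.  -1. ] 0.5049154996348536 [0.3 0.2 0.2] [-55.6  38.2  37.8  96.2 -27.5  55.2  -2.2]
[ 293  212   38  164 5603]
top-plane rect [592.  287.2  70.9  13.3 -84.5]
[[293. 212.]
 [330. 212.]
 [330. 375.]
 [293. 375.]]
```

View pics/w20.png

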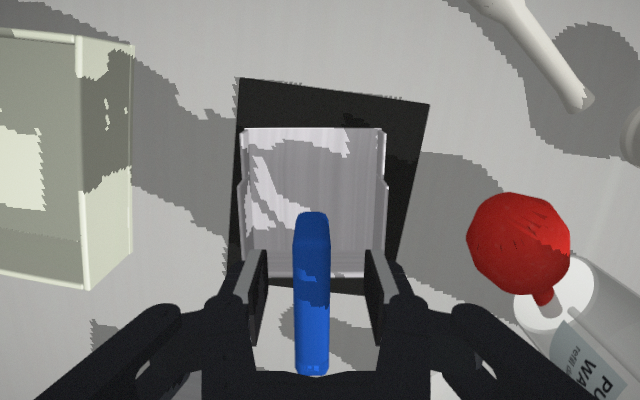

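play_rows(dp=[[0,-0.0005,0.001],[0,-0.0005,0.001],[0,-0.0005,0.001],[0,-0.0005,0.001],[0,-0.0005,0.001],[0,-0.0005,0.001],[0,-0.0005,0.001]], roll=[0,0,0,0,0,0,0], fingers=1.0)

```text
time: 37.15
tool_pos: [591.9, 287.3, 89.9]
eef_rot: [[-0.096, 0.995, 0.0], [0.995, 0.096, 0.001], [0.001, 0.0, -1.0]]
contact_force: [-1.6, -0.5, 6.0]
width: 0.152
```

play_rows(dp=[[0,0,-0.005],[0,0,-0.015],[0,0,-0.04],[0,0,-0.07],[0,0,-0.1],[0,0,-0.1],[0,0,-0.1]], roll=[0,0,0,0,0,0,0])

```text
time: 37.85
tool_pos: [591.8, 287.1, 189.9]
eef_rot: [[-0.096, 0.995, 0.001], [0.995, 0.096, 0.001], [0.001, 0.001, -1.0]]
contact_force: [-0.3, -0.1, -2.0]
width: 0.153
```

```bash
python3 b.py w21 ball_1=16
python3 - <<'E'
from h import *
shot("scene","s21",(120,90,500,390),2)
E
```

```text
37.85 [591.8 287.1 189.9] [-0.1  1.   0.   1.   0.1  0.   0.   0.  -1. ] 0.15326461121118248 [-0.3 -0.1 -2. ] [-58.2  32.3  41.5  91.8 -23.1  64.7  -5.5]
```

View pics/w21.png

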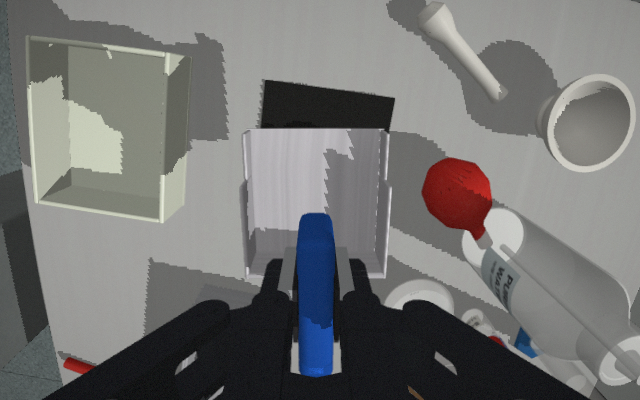

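View pics/s21.png

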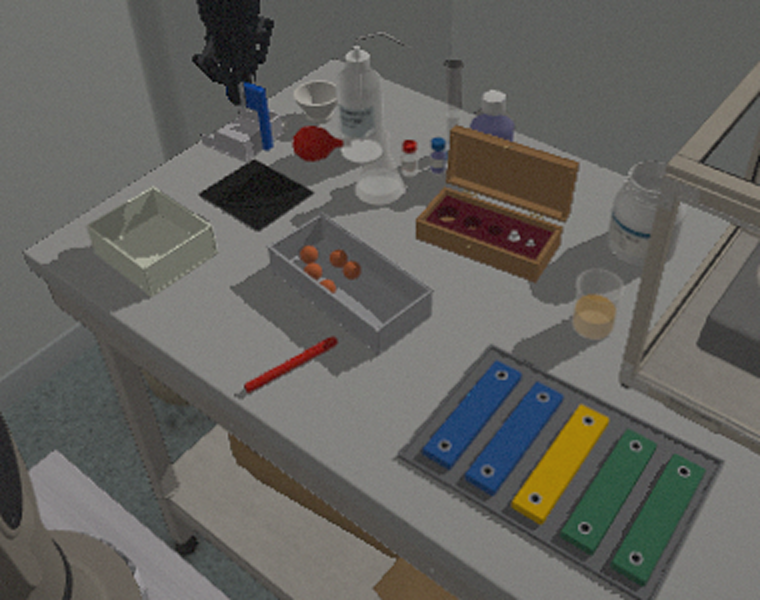

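```bash
cat >> h.py <<'E'
def scoop2world(P,state,gy=-15.,zo=86.9,gx=0.):
    # scoop frame pts -> world, held: tool x=scoop y, tool y=scoop x
    P=np.atleast_2d(P).astype(float)
    T=np.c_[P[:,1]-gy,P[:,0]-gx,zo-P[:,2]]
    return state["tool_pos"]+T@state["eef_rot"].T
E
python3 - <<'E'
from h import *
s=arm.state(); im=cv2.imread("pics/w21.png")
for gy,col in [(-15,(0,0,255)),(-19,(0,255,0)),(-11,(255,0,255))]:
    pts=[(-39.5,40,0),(39.5,40,0),(-39.5,40,18),(39.5,40,18),(-39.5,14,32),(39.5,14,32),(-39.5,-40,32),(39.5,-40,32),(-7,12,95),(7,12,95),(-7,12,61),(7,12,61)]
    uv=proj("wrist",scoop2world(pts,s,gy))
    print(gy,uv)
    for u in uv: cv2.circle(im,tuple(int(round(v)) for v in u),2,col,-1)
cv2.imwrite("pics/w21p.png",cv2.resize(im[80:300,200:440],None,fx=2.7,fy=2.7))
E
```

```text
-15 [[245.6 124.3]
 [382.6 124.2]
 [239.2 127.9]
 [388.8 127.9]
 [236.7 182.4]
 [391.2 182.4]
 [243.5 275.7]
 [384.8 275.7]
 [292.9 236.4]
 [333.6 236.3]
 [297.6 204.4]
 [329.8 204.4]]
-19 [[245.2 117.2]
 [383.  117.2]
 [238.8 120.3]
 [389.2 120.2]
 [236.2 174.8]
 [391.7 174.8]
 [243.  269.4]
 [385.2 269.3]
 [292.6 225.6]
 [333.8 225.5]
 [297.4 195.6]
 [329.9 195.6]]
-11 [[245.9 131.2]
 [382.3 131.1]
 [239.6 135.5]
 [388.4 135.4]
 [237.2 189.9]
 [390.7 189.9]
 [244.  281.9]
 [384.3 281.9]
 [293.1 246.9]
 [333.5 246.9]
 [297.7 213.1]
 [329.7 213.1]]
```

View pics/w21p.png

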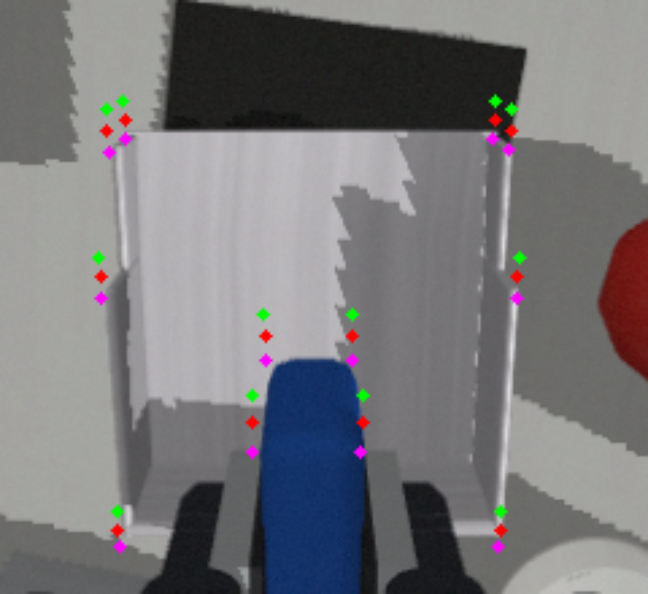

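play_rows(dp=[[-0.01,-0.004,0],[-0.03,-0.011,0],[-0.06,-0.023,0],[-0.1,-0.038,0],[-0.14,-0.053,0],[-0.18,-0.068,0],[-0.22,-0.084,0],[-0.25,-0.095,0],[-0.27,-0.103,0],[-0.279,-0.106,0],[-0.279,-0.106,0],[-0.279,-0.106,0.02],[-0.279,-0.106,0.035],[-0.279,-0.106,0.043],[-0.279,-0.106,0.043],[-0.279,-0.106,0.043]], roll=[0,2,4,6,8,10,12,12.9,12.9,12.9,12.9,12.9,12.9,12.9,12.9,12.9])

```text
time: 39.6
tool_pos: [513.2, -0.6, 146.3]
eef_rot: [[0.128, 0.992, 0.0], [0.992, -0.128, -0.0], [-0.0, 0.0, -1.0]]
contact_force: [0.1, -1.4, -1.5]
width: 0.152
```

```bash
python3 b.py w22 ball_1=16 ball_tray=45;python3 - <<'E'
from h import *
s=arm.state(); im=cv2.imread("pics/w22.png")
c=np.array([520.6,56.9]);a=np.radians(-7.4);R=np.array([[np.cos(a),-np.sin(a)],[np.sin(a),np.cos(a)]])
for x,y,z in [(-42,100,45),(42,100,45),(-42,-100,45),(42,-100,45),(-42,100,4),(42,100,4),(-42,0,45),(42,0,45)]:
    p=np.r_[c+R@[x,y],z]
    u=proj("wrist",p)[0]; cv2.circle(im,tuple(int(round(v)) for v in u),2,(0,0,255),-1); print((x,y,z),u)
pts=[(-39.5,40,0),(39.5,40,0)]
for u in proj("wrist",scoop2world(pts,s,-12.3)): cv2.circle(im,tuple(int(round(v)) for v in u),2,(0,255,0),-1)
cv2.imwrite("pics/w22p.png",cv2.resize(im[40:300,190:470],None,fx=2.3,fy=2.3))
E
```

```text
39.6 [513.2  -0.6 146.3] [ 0.1  1.   0.   1.  -0.1 -0.  -0.   0.  -1. ] 0.1520813970139354 [ 0.1 -1.4 -1.5] [-44.9  22.1  49.4 114.2 -20.9  52.9   8. ]
ball_1 0.89 [346.5, 88.0] 1027 [546.6  70.   23.6  23.5  38. ]
ball_1 0.66 [283.8, 94.4] 985 [501.   73.2  23.1  23.1 -52.9]
ball_1 0.62 [351.1, 42.5] 1096 [553.1  98.2  23.5  23.4  40.4]
ball_1 0.61 [294.6, 40.5] 1089 [513.5 108.   23.1  23.1  82.4]
ball_1 0.57 [315.1, 3.1] 230 [533.6 125.2  20.    5.5  -7.3]
ball_tray 0.33 [314.7, 207.7] 23526 [508.2 -46.1 195.4 100.5  82.1]
(-42, 100, 45) [237.2 -63.6]
(42, 100, 45) [388.7 -63.6]
(-42, -100, 45) [253.3 263.1]
(42, -100, 45) [373.5 263. ]
(-42, 100, 4) [249.8 -39.8]
(42, 100, 4) [376.6 -39.8]
(-42, 0, 45) [244.8 117. ]
(42, 0, 45) [381.5 117. ]
```

View pics/w22p.png

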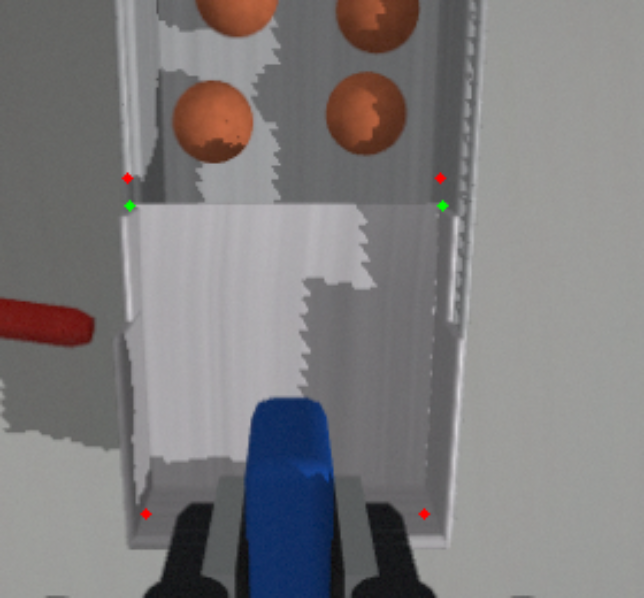

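Run:
```python
from h import *
im=cv2.imread("pics/w22.png")
a=cv2.resize(im[70:145,230:282],None,fx=7,fy=7,interpolation=cv2.INTER_NEAREST)
b=cv2.resize(im[70:145,368:420],None,fx=7,fy=7,interpolation=cv2.INTER_NEAREST)
cv2.imwrite("pics/w22e.png",np.hstack([a,b]))
g=cv2.cvtColor(im,cv2.COLOR_BGR2GRAY)
for r in (80,110,122,140): print(r,g[r,236:262],g[r,376:404])
```

```text
80 [102 103 102 101 101 103 138 160 182 151 150 163 170 164 137 132 133 131 131 132 134 118  68  75  90 103] [103 103 103  92  88  86  84  83  85  84  83  84  83  84  88 102 126 148 151  96 107 139 163 158 150 153 152 150]
110 [102 105 104 101 103 101 103 122 150 170 166 143 159 166 167 150 135 134 132 106  71  68  70  69  73  92] [101  96  90  86  84  85  82  85  84  85  84  84  87  97 118 133 115  97 100 129 164 165 156 156 155 154 153 154]
122 [103 104 104 104 105 105 100 102 101  96  86  82  97 100  95  82  72  70  71  70  73  71  71  73  70  84] [ 99  94  86  86  83  85  85  83  82  85  86  83  94 109 134 145 132 110 123 152 166 157 154 154 154 154 153 155]
140 [102 106 103 102 102 103 123 175 188 165 153 151 150 151 153 168 173 174 173 174 175 175 172 174 171 169] [120 117 117 112 103  95  93  96  96 103 121 171 202 154 147 131 106 127 168 177 155 155 155 155 154 155 155 155]
```

View pics/w22e.png

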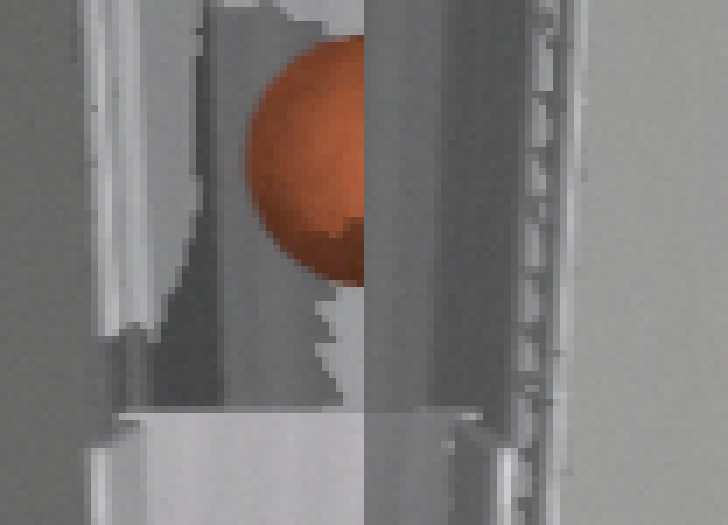

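play_rows(dp=[[0,0.0024,0],[0,0.0024,0.005],[0,0.0024,0.01],[0,0.0024,0.015],[0,0.0024,0.02],[0,0.0024,0.025],[0,0.0024,0.025]], roll=[0,0,0,0,0,0,0])

```text
time: 40.45
tool_pos: [514.7, -1.1, 120.4]
eef_rot: [[0.129, 0.992, -0.002], [0.992, -0.129, -0.0], [-0.0, -0.002, -1.0]]
contact_force: [-0.6, 0.5, -1.1]
width: 0.156
```

```bash
python3 b.py w23
python3 - <<'E'
from h import *
im=cv2.imread("pics/w23.png")
cv2.imwrite("pics/w23z.png",cv2.resize(im[0:300,200:440],None,fx=2,fy=2))
g=cv2.cvtColor(im,cv2.COLOR_BGR2GRAY)
for r in (90,110,145): print(r,g[r,230:260],g[r,376:404])
E
```

```text
40.45 [514.7  -1.1 120.4] [ 0.1  1.  -0.   1.  -0.1 -0.  -0.  -0.  -1. ] 0.15583842962096686 [-0.6  0.5 -1.1] [-42.8  24.5  47.5 115.2 -23.4  50.3  10.1]
90 [131 153 180 157 140 153 162 169 164 139 133 133 131 129 130 127 130 134 118  68  69  70  83 103 103 100  91  73  73  74] [105 103 100 101 100 101 100  94  89  84  82  84  81  82  83  84  82  82  83  83  83  91 100 125 145  97  92 102]
110 [102 127 151 168 174 149 147 161 165 162 144 132 132 129 131 130 128 130 133 132 128 129 109  90 105 103 102 100 101 107] [101 100 100  99  99 100  92  86  84  82  81  85  83  84  83  82  81  80  84  84  94 114 134 143 122 100 107 133]
145 [103 100 101 121 141 174 149  84  96  97  95  85 109 156 180 169 154 148 150 147 152 166 170 171 170 174 173 171 170 169] [115 112 112 113  95  94  96  95  98 107 132 166 170  92  84  83  85  90 100 117 135 147 132 106 115 137 174 173]
```

View pics/w23z.png

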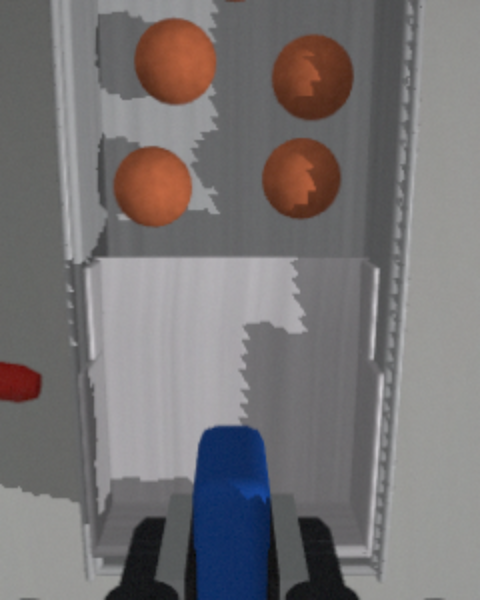

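play_rows(dp=[[0,0.001,0.005],[0,0.001,0.01],[0,0.001,0.015],[0,0.001,0.02],[0,0.001,0.024],[0,0.001,0.026],[0,0.001,0.028],[0,0.001,0.028]], roll=[0,0,0,0,0,0,0,0])

```text
time: 41.3
tool_pos: [516.2, -1.3, 93.1]
eef_rot: [[0.129, 0.992, -0.0], [0.992, -0.129, 0.0], [0.0, -0.0, -1.0]]
contact_force: [0.7, -0.8, -0.6]
width: 0.153
```

```bash
python3 b.py w24
python3 - <<'E'
from h import *
im=cv2.imread("pics/w24.png")
cv2.imwrite("pics/w24z.png",cv2.resize(im[0:300,200:440],None,fx=2,fy=2))
E
```

```text
41.3 [516.2  -1.3  93.1] [ 0.1  1.  -0.   1.  -0.1  0.   0.  -0.  -1. ] 0.15267158418625468 [ 0.7 -0.8 -0.6] [-40.8  26.9  45.4 116.2 -26.   47.3  12.2]
```

View pics/w24z.png

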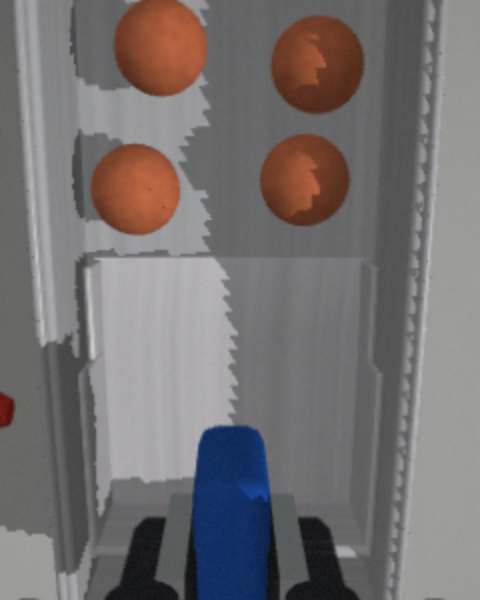

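play_rows(dp=[[0,0,0.001],[0,0,0.0018],[0,0,0.0022],[0,0,0.0022],[0,0,0.0022]], roll=[0,0,0,0,0])

```text
time: 41.85
tool_pos: [516.4, -1.2, 91.1]
eef_rot: [[0.129, 0.992, 0.0], [0.992, -0.129, 0.0], [0.0, 0.0, -1.0]]
contact_force: [0.7, -0.4, -0.8]
width: 0.154
```

play_rows(dp=[[0,0,0.0005],[0,0,0.0005],[0,0,0.0005]], roll=[0,0,0])

```text
time: 42.15
tool_pos: [516.5, -1.3, 90.9]
eef_rot: [[0.129, 0.992, 0.0], [0.992, -0.129, 0.0], [0.0, 0.0, -1.0]]
contact_force: [-1.5, 0.9, 3.1]
width: 0.151
```

play_rows(dp=[[0.003,0,0],[0.008,0,0],[0.014,0,0],[0.02,0,0],[0.026,0,0],[0.032,0,0],[0.038,0,0],[0.044,0,0],[0.05,0,0],[0.056,0,0],[0.062,0,0],[0.068,0,0],[0.074,0,0],[0.08,0,0],[0.085,0,0],[0.085,0,0]], roll=[0,0,0,0,0,0,0,0,0,0,0,0,0,0,0,0])

```text
time: 43.75
tool_pos: [527.4, 82.3, 90.8]
eef_rot: [[0.13, 0.992, 0.0], [0.992, -0.13, -0.001], [-0.001, 0.0, -1.0]]
contact_force: [0.4, -1.7, 5.3]
width: 0.153
```

```bash
python3 b.py w25
python3 - <<'E'
from h import *
im=cv2.imread("pics/w25.png")
cv2.imwrite("pics/w25z.png",cv2.resize(im[0:300,200:440],None,fx=2,fy=2))
E
```

```text
43.75 [527.4  82.3  90.8] [ 0.1  1.   0.   1.  -0.1 -0.  -0.   0.  -1. ] 0.15284711716231525 [ 0.4 -1.7  5.3] [-48.4  28.7  44.6 113.9 -26.9  48.    3.6]
```

View pics/w25z.png

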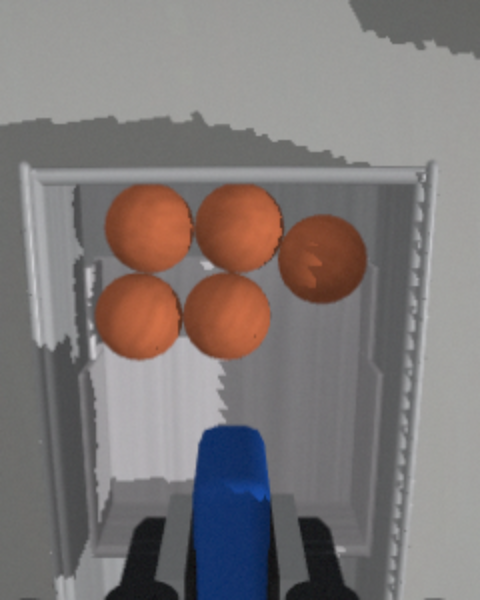

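play_rows(dp=[[0.004,0,0],[0.008,0,0],[0.012,0,0],[0.016,0,0],[0.019,0,0],[0.019,0,0]], roll=[0,0,0,0,0,0])

```text
time: 44.4
tool_pos: [530.0, 102.9, 90.8]
eef_rot: [[0.128, 0.992, 0.001], [0.992, -0.128, 0.001], [0.001, 0.001, -1.0]]
contact_force: [-0.6, -1.0, 6.1]
width: 0.153
```

```bash
python3 b.py w26
python3 - <<'E'
from h import *
im=cv2.imread("pics/w26.png")
cv2.imwrite("pics/w26z.png",cv2.resize(im[0:300,200:440],None,fx=2,fy=2))
E
```

```text
44.4 [530.  102.9  90.8] [ 0.1  1.   0.   1.  -0.1  0.   0.   0.  -1. ] 0.1528631413976179 [-0.6 -1.   6.1] [-50.   29.2  44.3 113.1 -27.1  48.4   1.8]
```

View pics/w26z.png

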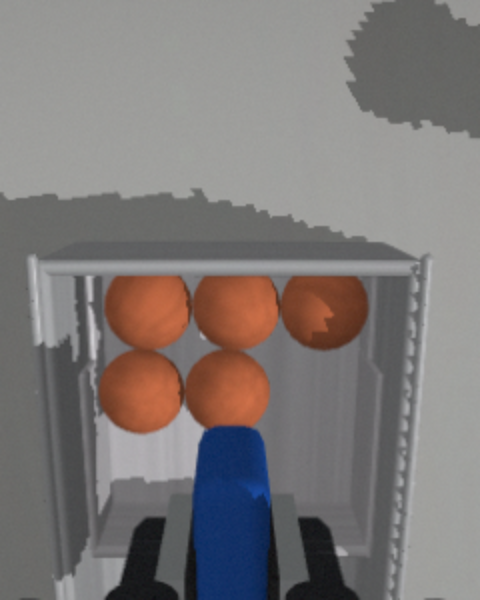

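play_rows(dp=[[0.001,0,0],[0.0015,0,0],[0.0015,0,0],[0.0015,0,-0.003],[0.0015,0,-0.008],[0.0015,0,-0.014],[0.0015,0,-0.02],[0.0015,0,-0.025],[0.0015,0,-0.025]], roll=[0,0,0,0,0,0,0,0,0])

```text
time: 45.35
tool_pos: [530.2, 103.2, 116.4]
eef_rot: [[0.129, 0.992, 0.001], [0.992, -0.129, 0.0], [0.0, 0.001, -1.0]]
contact_force: [-0.1, -3.1, -1.9]
width: 0.155
```

```bash
python3 b.py w27
python3 - <<'E'
from h import *
im=cv2.imread("pics/w27.png")
cv2.imwrite("pics/w27z.png",cv2.resize(im[0:300,200:440],None,fx=2,fy=2))
E
```

```text
45.35 [530.2 103.2 116.4] [ 0.1  1.   0.   1.  -0.1  0.   0.   0.  -1. ] 0.15539312746896147 [-0.1 -3.1 -1.9] [-51.7  27.1  46.1 112.1 -25.   51.1   0. ]
```

View pics/w27z.png

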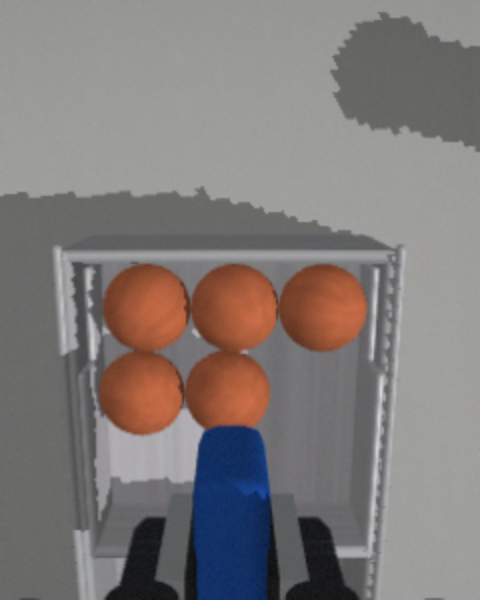

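Run:
```python
from h import *
im=shot("top","t28",(190,210,270,280),8)
for r in arm.regions_of("tub","top"):
    if r["p"]>.4: print(r["p"],r["uv"],np.array(rect("top",r["pixels"],50)))
```

```text
0.65 [228.1, 244.9] [421.6 312.4 140.  111.7  87.2]
0.54 [455.4, 233.3] [ 463.1 -385.8  143.    38.7    1.8]
```

View pics/t28.png

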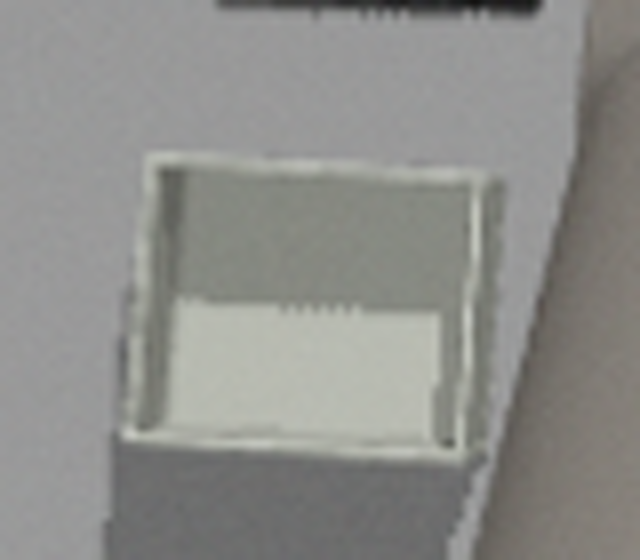

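Run:
```python
from h import *
P=unp("top",[(208.5,229.6),(250.4,232.3),(248.1,266.9),(205.3,264.6)],50)
print(P[:,:2],P.mean(0),[np.linalg.norm(P[i]-P[(i+1)%4]) for i in range(4)])
```

```text
[[477.3 375.5]
 [468.7 246.9]
 [364.1 252.9]
 [371.3 383.3]] [420.3 314.6  50. ] [np.float64(128.83969393002522), np.float64(104.82234597414396), np.float64(130.58668148076654), np.float64(106.37993082765325)]
```

play_rows(dp=[[0,0,-0.012],[0,0,-0.026],[0.004,-0.005,-0.036],[0.012,-0.018,-0.04],[0.024,-0.04,-0.041],[0.04,-0.066,-0.041],[0.06,-0.092,-0.04],[0.082,-0.114,-0.038],[0.105,-0.128,-0.036],[0.129,-0.134,-0.035],[0.129,-0.134,-0.035],[0.129,-0.134,-0.035],[0.129,-0.134,-0.035],[0.129,-0.134,-0.035],[0.129,-0.134,-0.035],[0.129,-0.134,-0.035]], roll=[0,0,0,0,0,0,0,0,0,0,0,0,0,0,0,0])

```text
time: 47.1
tool_pos: [413.7, 248.0, 150.7]
eef_rot: [[0.13, 0.992, -0.0], [0.992, -0.13, 0.0], [0.0, -0.0, -1.0]]
contact_force: [-0.2, 0.6, -1.5]
width: 0.154
```

```bash
python3 b.py w29 ball_1=16
python3 - <<'E'
from h import *
shot("top","t29",(180,80,480,290),2.6)
E
```

```text
47.1 [413.7 248.  150.7] [ 0.1  1.  -0.   1.  -0.1  0.   0.  -0.  -1. ] 0.1536850152290792 [-0.2  0.6 -1.5] [-78.1  17.7  49.7 117.9 -17.1  51.8 -26.3]
ball_1 0.97 [410.3, 196.6] 533 [485.6 236.3  23.   19.   54.2]
ball_1 0.89 [500.1, 197.1] 770 [556.1 227.1  26.2  23.3 -21.3]
ball_1 0.65 [275.4, 199.9] 1449 [383.6 248.3  33.2  32.3  34.4]
ball_1 0.64 [321.3, 165.3] 1518 [421.5 266.9  32.   31.8 -52.4]
ball_1 0.62 [532.8, 191.1] 791 [583.  225.5  26.8  23.8 -46.9]
```

View pics/w29.png

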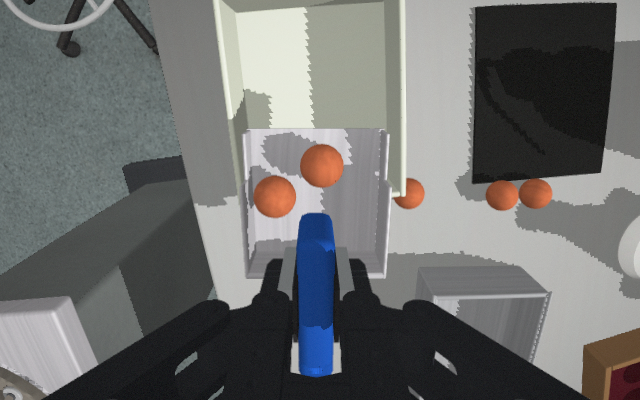

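View pics/t29.png

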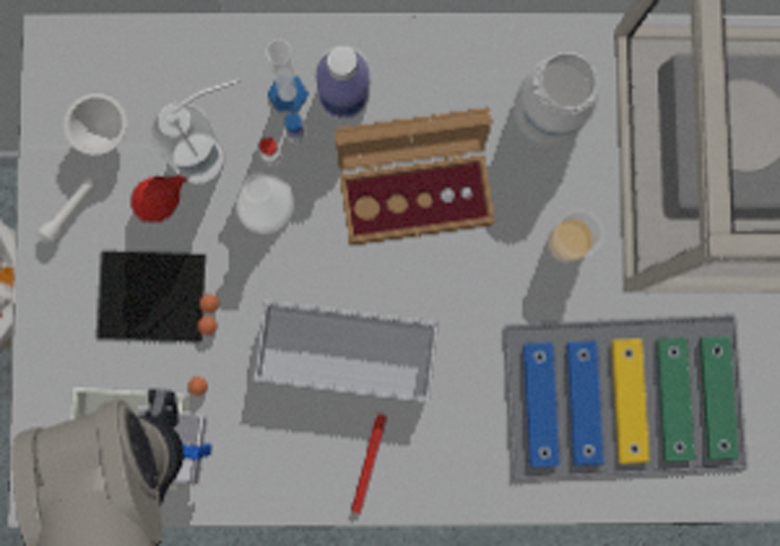

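```bash
python3 b.py w30 ball_1=12
```

```text
47.25 [413.7 248.3 150.6] [ 0.1  1.   0.   1.  -0.1  0.   0.  -0.  -1. ] 0.14850469992256785 [-0.4 -0.3 -1.4] [-78.1  17.7  49.7 117.9 -17.1  51.8 -26.3]
ball_1 0.65 [412.0, 197.6] 569 [486.7 234.8  24.   19.9  52. ]
ball_1 0.59 [323.5, 137.0] 1548 [423.9 286.9  32.   31.3  82.6]
ball_1 0.58 [534.2, 192.3] 797 [585.  223.8  28.5  23.  -46.1]
ball_1 0.56 [500.2, 200.6] 762 [558.  225.5  26.3  23.7  -7.2]
```

View pics/w30.png

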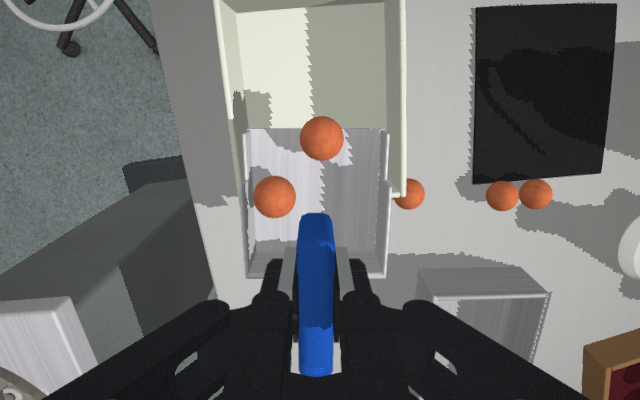

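play_rows(dp=[[0.004,0,0],[0.013,0,0],[0.027,0,0],[0.043,0,0],[0.058,0,0],[0.069,0,0],[0.076,0,0],[0.079,0,0],[0.03,0,0],[-0.02,0,0],[-0.03,0,0],[-0.03,0,0],[-0.03,0,0]], roll=[0,0,0,0,0,0,0,0,0,0,0,0,0])

```text
time: 48.65
tool_pos: [410.1, 219.9, 151.0]
eef_rot: [[0.128, 0.992, 0.001], [0.992, -0.128, 0.002], [0.002, 0.001, -1.0]]
contact_force: [0.4, 0.8, -1.1]
width: 0.149
```

```bash
python3 b.py w31 ball_1=12;python3 - <<'E'
from h import *
shot("scene","s31",(120,90,500,390),2)
E
```

```text
48.65 [410.1 219.9 151. ] [ 0.1  1.   0.   1.  -0.1  0.   0.   0.  -1. ] 0.14916642019481144 [ 0.4  0.8 -1.1] [-77.4  15.6  51.  120.  -15.6  51.  -24.9]
ball_1 0.91 [538.1, 157.5] 823 [584.9 223.9  28.1  22.6  -6.3]
ball_1 0.88 [284.4, 71.5] 922 [400.3 310.1  22.9  22.6  -7.6]
ball_1 0.68 [505.9, 159.7] 837 [558.1 226.2  25.7  24.3 -48. ]
ball_1 0.61 [317.4, 1.6] 61 [429.7 350.1  11.3   1.9  -7.2]
ball_1 0.56 [414.6, 159.4] 672 [485.7 235.7  22.6  21.   39.9]
```

View pics/w31.png

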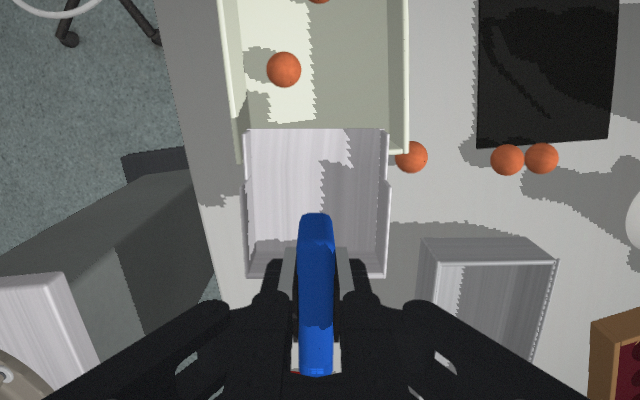

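View pics/s31.png

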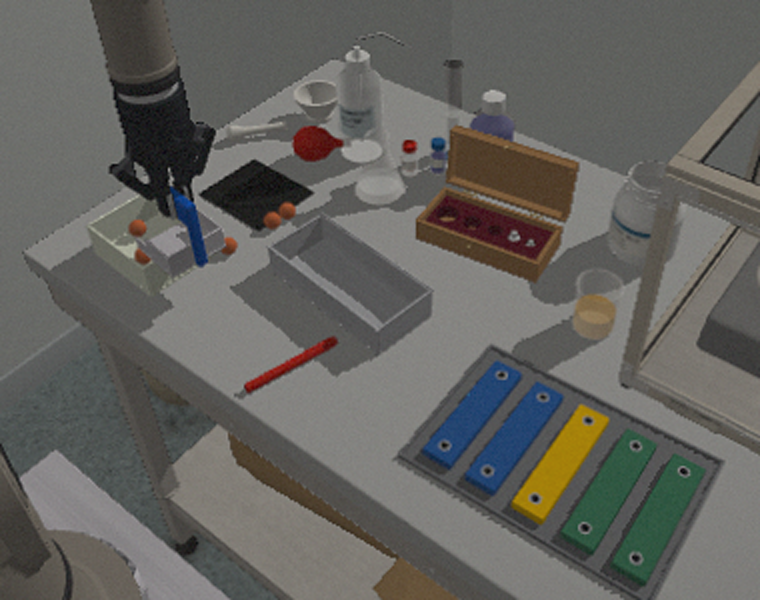

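play_rows(dp=[[0,0,-0.02],[0.01,0.02,-0.03],[0.025,0.05,-0.03],[0.045,0.09,-0.03],[0.065,0.13,-0.03],[0.08,0.155,-0.03],[0.088,0.17,-0.03],[0.0908,0.1753,-0.02],[0.0908,0.1753,0],[0.0908,0.1753,0.025],[0.0908,0.1753,0.04],[0.0908,0.1753,0.05],[0.0908,0.1753,0.05],[0.0908,0.1753,0.05]], roll=[0,-1,-2,-3,-4,-5,-5.4,-5.4,-5.4,-5.4,-5.4,-5.4,-5.4,-5.4])

```text
time: 50.2
tool_pos: [595.6, 286.5, 101.2]
eef_rot: [[0.035, 0.999, 0.001], [0.999, -0.035, 0.0], [0.0, 0.001, -1.0]]
contact_force: [0.5, -0.9, -0.7]
width: 0.156
```

```bash
python3 b.py w32 ball_1=12 scoop_mat=3
```

```text
50.2 [595.6 286.5 101.2] [ 0.  1.  0.  1. -0.  0.  0.  0. -1.] 0.15572582615573755 [ 0.5 -0.9 -0.7] [-57.3  38.7  40.9  95.5 -29.3  56.9  -8.2]
ball_1 0.93 [154.9, 285.8] 1046 [484.  236.3  30.8  23.3  42.7]
ball_1 0.75 [251.0, 292.6] 210 [552.1 230.6  19.4   7.1  49.1]
ball_1 0.58 [12.6, 193.2] 961 [399.7 306.6  27.4  22.1  72.2]
ball_1 0.56 [32.7, 106.9] 1443 [427.9 359.8  29.2  25.3 -14.6]
scoop_mat 0.88 [309.9, 116.6] 10857 [596.1 297.8 130.2 111.5  87.8]
```

View pics/w32.png

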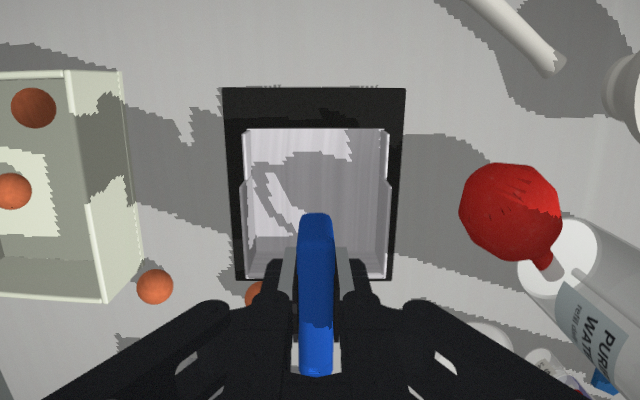

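Lower 10.5 mm, release, rise.

play_rows(dp=[[0,0,0.005],[0,0,0.009],[0,0,0.0108],[0,0,0.0108],[0,0,0.0108]], roll=[0,0,0,0,0])

```text
time: 50.85
tool_pos: [595.2, 286.3, 90.0]
eef_rot: [[0.035, 0.999, -0.0], [0.999, -0.035, 0.0], [0.0, -0.0, -1.0]]
contact_force: [-0.8, -0.4, 1.4]
width: 0.152
```

play_rows(dp=[[0,0,0],[0,0,0],[0,0,0],[0,0,0],[0,0,-0.02],[0,0,-0.06],[0,0,-0.11]], roll=[0,0,0,0,0,0,0], fingers=0.55)

```text
time: 51.55
tool_pos: [593.7, 286.0, 199.0]
eef_rot: [[0.035, 0.999, -0.004], [0.999, -0.035, -0.002], [-0.002, -0.004, -1.0]]
contact_force: [0.6, 1.1, -0.9]
width: 0.453
```

```bash
python3 b.py w33 ball_1=12 scoop_mat=3
python3 - <<'E'
from h import *
shot("scene","s33",(120,90,500,390),2)
for r in arm.regions_of("ball_1","scene"): 
    print("%.2f"%r["p"],r["uv"],r["pixels"].sum(),unp("scene",[r["uv"]],12))
shot("top","t33",(180,80,480,290),2.6)
for r in arm.regions_of("ball_1","top"): 
    print("%.2f"%r["p"],r["uv"],r["pixels"].sum(),unp("top",[r["uv"]],12))
E
```

```text
51.55 [593.7 286.  199. ] [ 0.  1. -0.  1. -0. -0. -0. -0. -1.] 0.4525319283675524 [ 0.6  1.1 -0.9] [-59.8  33.1  44.8  90.9 -24.7  66.6 -11.6]
ball_1 0.83 [277.8, 241.1] 491 [565.7 224.5  25.3  23.2  86.7]
ball_1 0.80 [121.3, 95.0] 661 [434.5 362.3  27.4  23.1  -3.4]
ball_1 0.71 [98.0, 160.3] 616 [403.1 310.4  28.5  23.4  -2.7]
ball_1 0.69 [202.2, 228.5] 497 [490.9 236.4  26.1  23.   38.4]
ball_1 0.66 [301.8, 237.3] 248 [587.8 221.2  25.4  12.  -86.2]
scoop_mat 0.69 [312.4, 113.0] 7631 [601.7 298.6 132.3 113.2  88. ]
0.59 [256.0, 202.7] 32 [[548.2 216.9  12. ]]
0.43 [188.6, 203.5] 66 [[433.3 364.8  12. ]]
0.41 [397.1, 325.6] 1047 [[ 444.5 -292.    12. ]]
0.39 [263.4, 192.6] 56 [[592.2 230.8  12. ]]
0.55 [259.4, 206.8] 56 [[549.4 225.7  12. ]]
0.45 [260.2, 196.0] 20 [[583.8 223.5  12. ]]
0.43 [231.6, 255.5] 50 [[396.5 311.8  12. ]]
0.38 [216.2, 242.7] 28 [[436.6 360.9  12. ]]
```

View pics/w33.png

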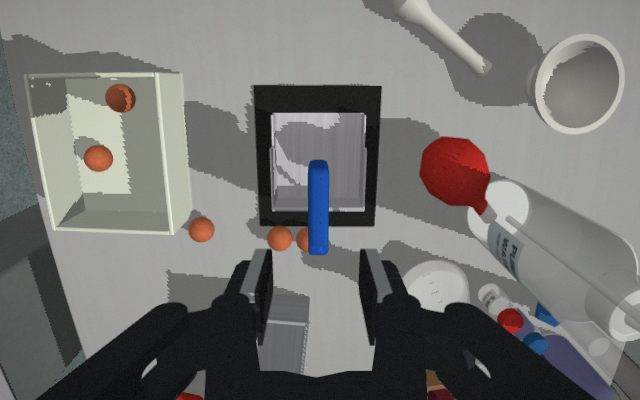

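View pics/s33.png

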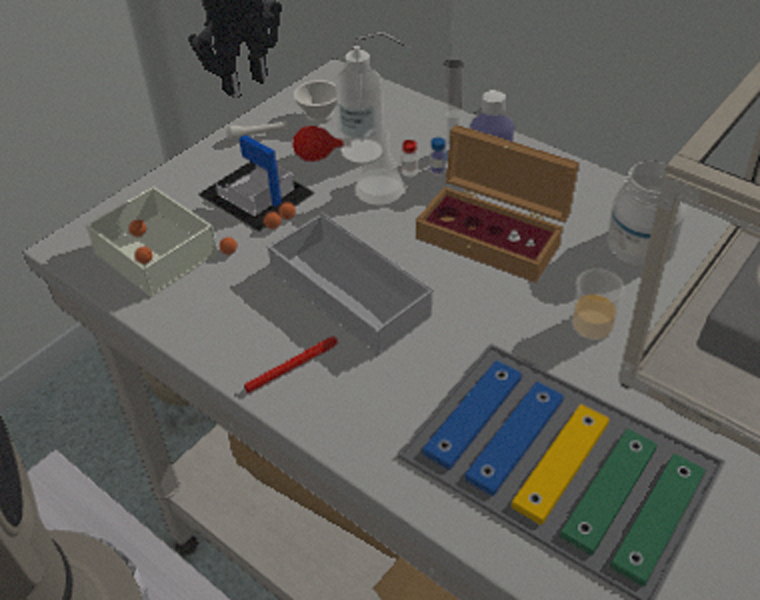

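play_rows(dp=[[0,0,0.03],[0,0,0.07],[0,0,0.09],[0,0,0.1],[0,0,0.107],[0,0,0.11],[0,0,0.11],[0,0,0.11]], roll=[0,0,0,0,0,0,0,0])

```text
time: 52.7
tool_pos: [596.0, 286.5, 90.9]
eef_rot: [[0.035, 0.999, 0.002], [0.999, -0.035, 0.001], [0.001, 0.002, -1.0]]
contact_force: [0.2, -0.2, -0.1]
width: 0.445
```

play_rows(dp=[[0,0,0],[0,0,0],[0,0,0],[0,0,0],[0,0,0],[0,0,0]], roll=[0,0,0,0,0,0], fingers=1.0)

```text
time: 53.3
tool_pos: [595.7, 286.6, 90.6]
eef_rot: [[0.035, 0.999, 0.001], [0.999, -0.035, 0.001], [0.001, 0.001, -1.0]]
contact_force: [-1.2, -0.1, 5.2]
width: 0.154
```

play_rows(dp=[[0,0,-0.005],[0,0,-0.01],[0.01,0,-0.01],[0.02,0,-0.01],[0.03,0,-0.01],[0.04,0,-0.01],[0.04,0,-0.01],[0.04,0,-0.006],[0.04,0,-0.003],[0.04,0,0],[0.04,0,0],[0.04,0,0]], roll=[0,0,0,0,0,0,0,0,0,0,0,0])

```text
time: 54.5
tool_pos: [596.8, 325.3, 90.7]
eef_rot: [[0.036, 0.999, -0.0], [0.999, -0.036, 0.0], [0.0, -0.0, -1.0]]
contact_force: [-2.9, -1.6, 5.1]
width: 0.151
```

play_rows(dp=[[0,0,0],[0,0,0],[0,0,0],[0,0,0],[0,0,-0.02],[0,0,-0.06],[-0.02,0,-0.11],[-0.07,-0.01,-0.12],[-0.11,-0.02,-0.12],[-0.11,-0.02,-0.12],[-0.11,-0.02,-0.12],[-0.11,-0.02,-0.12]], roll=[0,0,0,0,0,0,0,0,0,0,0,0], fingers=0.5)

```text
time: 55.7
tool_pos: [572.7, 218.6, 209.5]
eef_rot: [[0.033, 0.999, -0.0], [0.999, -0.033, 0.001], [0.001, -0.0, -1.0]]
contact_force: [1.1, 0.5, -0.3]
width: 0.5
```

```bash
python3 b.py w34 ball_1=12 scoop_mat=3; python3 blade.py pics/w34.png 98 200 20 420 250
```

```text
55.7 [572.7 218.6 209.5] [ 0.  1. -0.  1. -0.  0.  0. -0. -1.] 0.5003379241530863 [ 1.1  0.5 -0.3] [-59.   27.8  47.   97.2 -22.3  64.7  -7.6]
ball_1 0.92 [112.3, 80.3] 675 [398.5 309.5  25.9  25.1 -49.4]
ball_1 0.92 [136.5, 12.5] 735 [428.8 359.7  26.4  23.   -4.7]
ball_1 0.89 [295.0, 167.3] 542 [557.4 225.3  23.2  22.8  88.1]
ball_1 0.71 [326.3, 165.4] 544 [584.7 223.5  23.3  22.8  88.2]
scoop_mat 0.83 [330.6, 110.9] 10280 [595.7 296.7 129.  110.1  87.7]
[ 331   20   30   77 1849]
top-plane rect [594.9 310.4  44.7  17.5  88.6]
[[330.8  95.8]
 [332.1  19.5]
 [360.1  20. ]
 [358.8  96.3]]
```

View pics/w34.png

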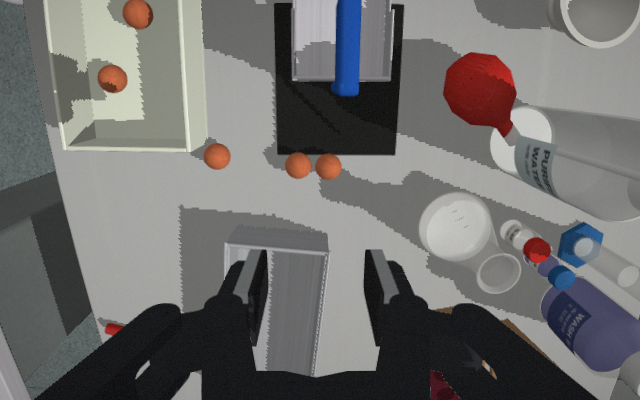

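play_rows(dp=[[0.0053,0.0118,0],[0.0053,0.0118,0],[0.0053,0.0118,0],[0.0053,0.0118,0],[0.0053,0.0118,0.02],[0.0053,0.0118,0.04],[0.0053,0.0118,0.06],[0.0053,0.0118,0.08],[0.0053,0.0118,0.1],[0.0053,0.0118,0.12],[0.0053,0.0118,0.135],[0.0053,0.0118,0.14],[0.0053,0.0118,0.14],[0.0053,0.0118,0.14]], roll=[-8,-16,-24,-32,-40,-48,-56,-64,-72,-80,-88,-92,-92,-92])

```text
time: 57.25
tool_pos: [585.1, 222.4, 69.7]
eef_rot: [[-1.0, 0.001, 0.0], [0.001, 1.0, 0.0], [-0.0, 0.0, -1.0]]
contact_force: [0.8, 0.3, 0.4]
width: 0.496
```

```bash
python3 b.py w35 ball_1=12
```

```text
57.25 [585.1 222.4  69.7] [-1.  0.  0.  0.  1.  0. -0.  0. -1.] 0.49600786578222966 [0.8 0.3 0.4] [-39.9  32.8  20.6 101.3 -14.7  48.5  77.4]
ball_1 0.97 [345.8, 31.8] 2188 [484.4 236.8  23.7  23.4 -89.7]
ball_1 0.84 [317.0, 230.6] 1473 [585.9 223.4  23.9  23.7 -42.9]
ball_1 0.73 [321.3, 187.0] 1687 [558.7 225.   24.8  23.5  26.9]
```

View pics/w35.png

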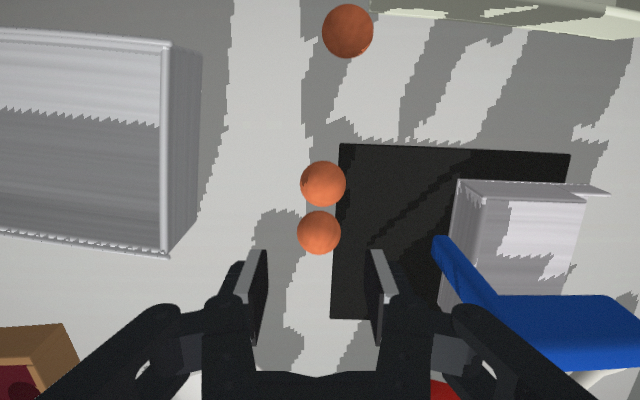

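play_rows(dp=[[0,0.001,0.02],[0,0.001,0.035],[0,0.001,0.041],[0,0.001,0.043],[0,0.001,0.043]], roll=[0,0,0,0,0])

```text
time: 57.85
tool_pos: [584.9, 222.7, 26.8]
eef_rot: [[-1.0, 0.0, -0.0], [0.0, 1.0, -0.0], [0.0, -0.0, -1.0]]
contact_force: [-0.0, -0.1, -0.1]
width: 0.502
```

play_rows(dp=[[0,0,0],[0,0,0],[0,0,0],[0,0,0],[0,0,0]], roll=[0,0,0,0,0], fingers=1.0)

```text
time: 58.35
tool_pos: [585.6, 223.2, 27.7]
eef_rot: [[-1.0, -0.0, 0.002], [-0.0, 1.0, 0.001], [-0.002, 0.001, -1.0]]
contact_force: [0.7, 0.6, 5.3]
width: 0.233
```

play_rows(dp=[[0,0,-0.01],[0,0,-0.04],[0,0,-0.07],[0,0,-0.1],[0,0,-0.1]], roll=[0,0,0,0,0])

```text
time: 58.85
tool_pos: [587.4, 223.8, 131.4]
eef_rot: [[-1.0, -0.0, 0.007], [-0.0, 1.0, 0.004], [-0.007, 0.004, -1.0]]
contact_force: [0.4, 0.6, 0.4]
width: 0.239
```

```bash
python3 b.py w36 ball_1=12
```

```text
58.85 [587.4 223.8 131.4] [-1. -0.  0. -0.  1.  0. -0.  0. -1.] 0.23907178267642878 [0.4 0.6 0.4] [-41.3  28.5  22.2  99.1 -12.9  54.5  76. ]
ball_1 0.93 [335.3, 41.7] 1247 [481.1 235.1  24.   22.9   0.3]
ball_1 0.74 [315.9, 156.4] 969 [553.7 224.4  23.1  22.8   0. ]
ball_1 0.68 [313.4, 267.6] 2336 [641.2 222.7  46.6  36.6  -1.3]
```

View pics/w36.png

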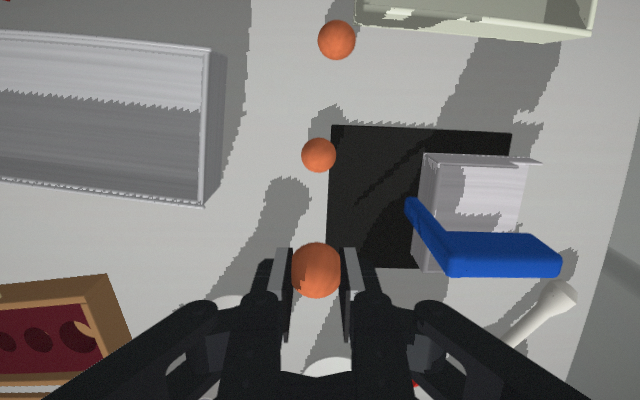

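play_rows(dp=[[0.01,0.005,0],[0.03,0.014,0],[0.065,0.03,0],[0.1,0.046,0],[0.13,0.06,0],[0.15,0.069,0],[0.1555,0.0717,0.01],[0.1555,0.0717,0.03],[0.1555,0.0717,0.05],[0.1555,0.0717,0.065],[0.1555,0.0717,0.065]], roll=[0,0,0,0,0,0,0,0,0,0,0])

```text
time: 60.05
tool_pos: [427.3, 292.5, 58.7]
eef_rot: [[-1.0, 0.0, -0.005], [0.0, 1.0, -0.005], [0.005, -0.005, -1.0]]
contact_force: [-0.5, -0.5, 0.0]
width: 0.24
```

play_rows(dp=[[0,0,0],[0,0,0],[0,0,0],[0,0,0],[0,0,-0.04],[0,0,-0.065],[-0.03,-0.02,-0.065],[-0.08,-0.05,-0.065],[-0.125,-0.07,-0.065],[-0.125,-0.07,-0.065],[-0.125,-0.07,-0.065]], roll=[0,0,0,0,0,0,0,0,0,0,0], fingers=0.5)

```text
time: 61.15
tool_pos: [555.9, 222.9, 127.1]
eef_rot: [[-1.0, 0.004, 0.001], [0.004, 1.0, -0.0], [-0.001, -0.0, -1.0]]
contact_force: [-1.0, 0.2, -0.1]
width: 0.501
```

```bash
python3 b.py w37 ball_1=12
```

```text
61.15 [555.9 222.9 127.1] [-1.  0.  0.  0.  1. -0. -0. -0. -1.] 0.5010557403498711 [-1.   0.2 -0.1] [-43.7  26.4  23.1 103.2 -12.5  52.9  74.6]
ball_1 0.87 [318.0, 202.4] 910 [554.4 228.3  23.9  23.7  44.3]
ball_1 0.78 [432.2, 7.4] 633 [430.8 296.9  24.2  11.  -88.2]
ball_1 0.67 [337.7, 92.7] 1145 [481.2 239.1  23.6  23.  -89.7]
ball_1 0.59 [538.8, 11.2] 989 [430.1 364.8  27.7  16.2 -86.2]
```

View pics/w37.png

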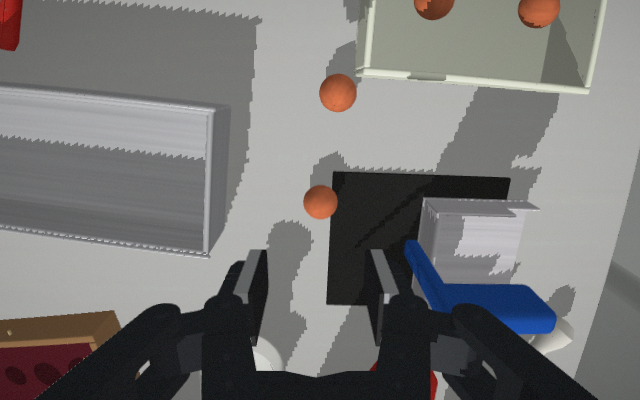

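play_rows(dp=[[0.0005,0.004,0.03],[0.0005,0.004,0.05],[0.0005,0.004,0.057],[0.0005,0.004,0.057],[0.0005,0.004,0.057]], roll=[0,0,0,0,0])

```text
time: 61.75
tool_pos: [553.8, 229.5, 70.7]
eef_rot: [[-1.0, -0.001, 0.001], [-0.001, 1.0, 0.001], [-0.001, 0.001, -1.0]]
contact_force: [0.9, 0.4, 0.1]
width: 0.498
```

```bash
python3 b.py w38 ball_1=12
```

```text
61.75 [553.8 229.5  70.7] [-1. -0.  0. -0.  1.  0. -0.  0. -1.] 0.49833780182618664 [0.9 0.4 0.1] [-42.8  30.6  21.3 105.2 -14.7  46.9  76. ]
ball_1 0.74 [591.0, 4.4] 742 [438.7 363.7  28.8   8.5 -84.9]
ball_1 0.70 [307.7, 238.0] 1433 [558.8 225.4  24.2  24.   29.1]
ball_1 0.67 [333.3, 98.6] 1883 [485.3 236.5  23.6  23.  -26.3]
ball_1 0.58 [455.8, 1.1] 108 [439.7 294.8  12.9   1.8 -87.8]
```

View pics/w38.png

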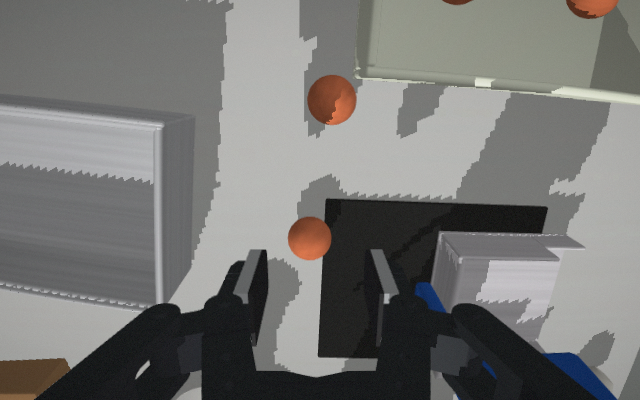

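play_rows(dp=[[-0.0045,-0.004,0.005],[-0.0045,-0.004,0.02],[-0.0045,-0.004,0.035],[-0.0045,-0.004,0.042],[-0.0045,-0.004,0.0435],[-0.0045,-0.004,0.0435]], roll=[0,0,0,0,0,0])

```text
time: 62.45
tool_pos: [558.0, 224.5, 25.7]
eef_rot: [[-1.0, -0.0, -0.001], [-0.0, 1.0, -0.0], [0.001, -0.0, -1.0]]
contact_force: [0.0, 0.1, 0.0]
width: 0.5
```

play_rows(dp=[[0,0,0],[0,0,0],[0,0,0],[0,0,0],[0,0,0]], roll=[0,0,0,0,0], fingers=1.0)

```text
time: 62.95
tool_pos: [558.8, 224.9, 26.9]
eef_rot: [[-1.0, -0.0, 0.001], [-0.0, 1.0, 0.001], [-0.001, 0.001, -1.0]]
contact_force: [-0.3, 0.4, 1.8]
width: 0.24
```

play_rows(dp=[[0,0,-0.01],[0,0,-0.04],[0,0,-0.07],[0,0,-0.1],[0,0,-0.1]], roll=[0,0,0,0,0])

```text
time: 63.45
tool_pos: [561.2, 225.4, 131.2]
eef_rot: [[-1.0, 0.0, 0.008], [0.0, 1.0, 0.004], [-0.008, 0.004, -1.0]]
contact_force: [0.9, 0.2, -1.3]
width: 0.242
```

play_rows(dp=[[0.01,0.008,0],[0.03,0.024,0],[0.06,0.049,0],[0.09,0.073,0],[0.112,0.091,0],[0.125,0.102,0],[0.129,0.105,0.01],[0.129,0.105,0.03],[0.129,0.105,0.05],[0.129,0.105,0.065],[0.129,0.105,0.065]], roll=[0,0,0,0,0,0,0,0,0,0,0])

```text
time: 64.55
tool_pos: [427.2, 327.1, 58.0]
eef_rot: [[-1.0, 0.001, -0.005], [0.001, 1.0, -0.005], [0.005, -0.005, -1.0]]
contact_force: [-0.2, 0.1, 0.1]
width: 0.239
```

play_rows(dp=[[0,0,0],[0,0,0],[0,0,0],[0,0,0],[0,0,-0.04],[0,0,-0.065],[-0.02,-0.02,-0.065],[-0.04,-0.06,-0.065],[-0.055,-0.094,-0.065],[-0.055,-0.094,-0.065],[-0.055,-0.094,-0.065],[-0.055,-0.094,-0.065],[-0.055,-0.094,-0.065]], roll=[0,0,0,0,0,0,0,0,0,0,0,0,0], fingers=0.5)

```text
time: 65.85
tool_pos: [483.6, 237.3, 126.3]
eef_rot: [[-1.0, -0.003, -0.0], [-0.003, 1.0, 0.001], [0.0, 0.001, -1.0]]
contact_force: [0.1, 0.1, 0.3]
width: 0.499
```

```bash
python3 b.py w39 ball_1=12 tub=50
```

```text
65.85 [483.6 237.3 126.3] [-1. -0. -0. -0.  1.  0.  0.  0. -1.] 0.4988309442298046 [0.1 0.1 0.3] [-50.   20.8  23.7 111.4 -10.8  49.9  69.4]
ball_1 0.88 [315.7, 201.4] 932 [485.2 236.1  24.1  23.6   0.1]
ball_1 0.84 [454.9, 121.4] 1143 [428.8 329.5  25.1  24.2  48.7]
ball_1 0.70 [453.0, 100.6] 41911 [426.  328.3 158.7 131.5  86.5]
ball_1 0.58 [503.9, 124.1] 1174 [432.  361.9  28.2  23.9 -89.1]
ball_1 0.58 [403.5, 118.5] 1061 [429.5 294.   24.2  22.8  47.2]
tub 0.79 [449.2, 101.3] 41775 [423.3 313.2 132.5 109.8  86.6]
tub 0.34 [503.2, 125.1] 1170 [428.1 341.2  23.2  20.1 -88.6]
```

View pics/w39.png

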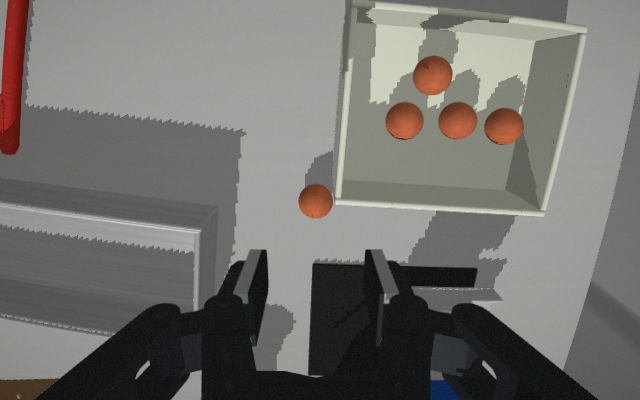

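play_rows(dp=[[-0.0015,-0.001,0.01],[-0.0015,-0.001,0.03],[-0.0015,-0.001,0.05],[-0.0015,-0.001,0.057],[-0.0015,-0.001,0.057],[-0.0015,-0.001,0.057],[-0.0015,-0.001,0.057]], roll=[8,16,24,30,30,30,30])

```text
time: 66.7
tool_pos: [486.3, 235.1, 70.0]
eef_rot: [[-0.867, 0.498, 0.001], [0.498, 0.867, 0.001], [-0.001, 0.001, -1.0]]
contact_force: [0.9, 0.7, 1.4]
width: 0.499
```

```bash
python3 b.py w40 ball_1=12
```

```text
66.7 [486.3 235.1  70. ] [-0.9  0.5  0.   0.5  0.9  0.  -0.   0.  -1. ] 0.4991764542466612 [0.9 0.7 1.4] [-53.1  26.8  28.5 113.6 -18.1  43.8  46.2]
ball_1 0.93 [311.6, 231.2] 1246 [485.6 234.3  24.6  21.   21.5]
ball_1 0.84 [363.5, 14.1] 1476 [404.5 307.6  24.4  14.4  60.8]
ball_1 0.75 [490.6, 14.9] 1908 [434.8 360.4  27.1  18.   62.9]
ball_1 0.74 [362.9, 77.7] 2124 [429.1 293.8  24.2  24.1 -29.1]
ball_1 0.66 [426.3, 42.2] 2337 [428.4 329.6  25.3  24.6 -71.3]
```

View pics/w40.png

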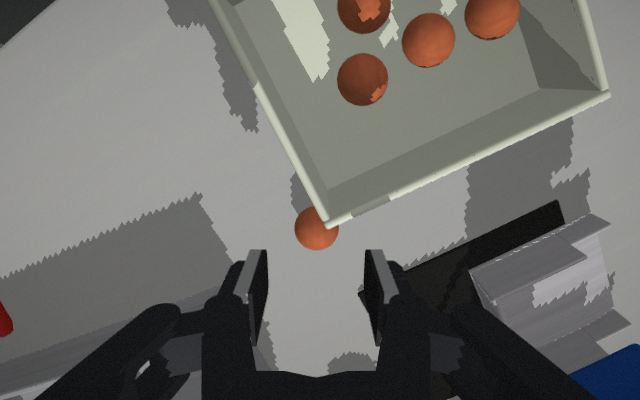

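play_rows(dp=[[0,0,0.015],[0,0,0.03],[0,0,0.039],[0,0,0.043],[0,0,0.043]], roll=[0,0,0,0,0])

```text
time: 67.3
tool_pos: [485.2, 234.1, 25.2]
eef_rot: [[-0.866, 0.5, -0.002], [0.5, 0.866, -0.001], [0.001, -0.002, -1.0]]
contact_force: [-0.8, -0.3, -0.9]
width: 0.503
```

play_rows(dp=[[0,0,0],[0,0,0],[0,0,0],[0,0,0],[0,0,0]], roll=[0,0,0,0,0], fingers=1.0)

```text
time: 67.8
tool_pos: [486.3, 234.8, 26.8]
eef_rot: [[-0.866, 0.5, 0.001], [0.5, 0.866, 0.001], [-0.001, 0.001, -1.0]]
contact_force: [1.2, 1.2, 2.3]
width: 0.239
```

play_rows(dp=[[0,0,-0.01],[0,0,-0.04],[0,0,-0.07],[0,0,-0.1],[0,0,-0.1]], roll=[0,0,0,0,0])

```text
time: 68.3
tool_pos: [488.5, 235.7, 130.7]
eef_rot: [[-0.866, 0.5, 0.007], [0.5, 0.866, 0.005], [-0.003, 0.008, -1.0]]
contact_force: [0.6, -0.9, -0.2]
width: 0.239
```

```bash
python3 b.py w41 ball_1=16
```

```text
68.3 [488.5 235.7 130.7] [-0.9  0.5  0.   0.5  0.9  0.  -0.   0.  -1. ] 0.2387858520259818 [ 0.6 -0.9 -0.2] [-55.7  21.8  31.4 111.2 -14.7  50.4  43.2]
ball_1 0.92 [439.9, 25.3] 1296 [427.4 357.4  24.2  23.5 -53.3]
ball_1 0.90 [314.9, 266.1] 2432 [530.9 209.1  47.   36.2 -30. ]
ball_1 0.88 [392.0, 51.5] 1234 [424.9 326.   23.6  22.6 -62.4]
ball_1 0.64 [348.0, 25.7] 1336 [397.6 307.6  23.8  23.5  35.6]
ball_1 0.64 [343.9, 76.1] 1146 [425.4 291.9  22.8  22.5 -29.7]
```

View pics/w41.png

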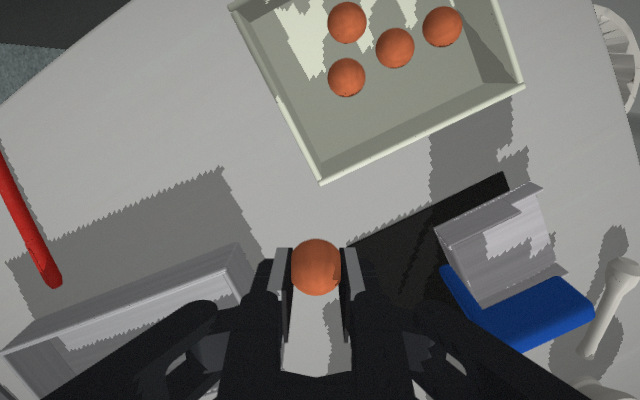

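play_rows(dp=[[0.01,0.006,0],[0.03,0.018,0],[0.055,0.033,0],[0.07,0.042,0],[0.0757,0.0452,0],[0.0757,0.0452,0.02],[0.0757,0.0452,0.045],[0.0757,0.0452,0.062],[0.0757,0.0452,0.062]], roll=[0,0,0,0,0,0,0,0,0])

```text
time: 69.3
tool_pos: [440.8, 309.6, 61.5]
eef_rot: [[-0.866, 0.5, -0.005], [0.5, 0.866, -0.005], [0.002, -0.007, -1.0]]
contact_force: [-0.2, 0.1, -0.1]
width: 0.238
```

play_rows(dp=[[0,0,0],[0,0,0],[0,0,0],[0,0,0],[0,0,-0.04],[0,0,-0.09],[-0.05,-0.05,-0.15],[-0.1,-0.1,-0.18],[-0.1,-0.15,-0.18],[-0.1,-0.18,-0.18],[-0.1,-0.18,-0.18],[-0.1,-0.18,-0.18]], roll=[0,0,0,0,0,0,0,0,0,0,0,0], fingers=0.5)

```text
time: 70.5
tool_pos: [439.1, 100.5, 245.6]
eef_rot: [[-0.862, 0.507, 0.001], [0.507, 0.862, 0.002], [0.0, 0.003, -1.0]]
contact_force: [-0.5, 0.7, 0.3]
width: 0.501
```

```bash
python3 b.py w42 ball_1=16
python3 - <<'E'
from h import *
shot("scene","s42",(120,90,500,390),2)
Z=dict(bar_1=15,scoop_mat=3,tub=50,ball_1=16,flask=0,beaker=0,scoop=35)
shot("top","t42",(180,80,480,290),2.6)
for n,z in Z.items():
    for r in arm.regions_of(n,"top"):
        if r["p"]>.35: print(n,"%.2f"%r["p"],r["uv"],int(r["pixels"].sum()),np.array(rect("top",r["pixels"],z)))
E
```

```text
70.5 [439.1 100.5 245.6] [-0.9  0.5  0.   0.5  0.9  0.   0.   0.  -1. ] 0.5010763316716564 [-0.5  0.7  0.3] [-56.7   2.4  39.9 115.4  -1.9  62.7  43.6]
ball_1 0.96 [481.3, 53.4] 550 [425.9 293.8  24.3  23.7 -69.5]
ball_1 0.85 [489.3, 19.8] 579 [399.8 314.4  25.9  22.7  62.2]
ball_1 0.70 [548.7, 21.6] 576 [430.2 365.   27.7  22.5  63.7]
ball_1 0.70 [512.5, 79.0] 534 [460.8 314.1  25.8  22.4  61.6]
ball_1 0.63 [519.0, 27.8] 534 [422.9 338.3  24.6  23.4 -73.3]
bar_1 0.83 [405.6, 233.7] 583 [ 459.7 -233.5  148.5   41.6   -1.3]
bar_1 0.82 [436.4, 231.7] 522 [ 464.  -344.4  146.2   38.6    2.1]
bar_1 0.75 [421.9, 235.6] 554 [ 464.1 -289.   151.8   38.3   -0.6]
bar_1 0.71 [457.2, 234.7] 561 [ 464.3 -400.4  149.6   40.2    1.5]
bar_1 0.56 [389.3, 234.0] 547 [ 459.6 -180.8  148.7   37.2    2.2]
scoop_mat 0.73 [247.4, 194.1] 920 [591.7 293.5 132.5 111.   85.7]
tub 0.95 [227.2, 245.2] 1302 [421.8 313.3 137.4 110.2  86.8]
ball_1 0.55 [217.6, 243.5] 44 [429.5 362.   22.1  18.7  89.9]
ball_1 0.53 [237.3, 243.6] 40 [426.2 289.6  20.1  19.8  45.5]
ball_1 0.50 [232.7, 253.8] 47 [399.1 310.5  21.9  20.  -44.9]
ball_1 0.36 [232.1, 234.3] 35 [459.1 310.5  19.   15.7  89.8]
flask 0.58 [281.5, 158.2] 421 [708.7 159.1  72.4  71.4  -0.2]
scoop 0.58 [225.2, 191.5] 665 [596.2 328.4  90.3  78.6  89.8]
```

View pics/s42.png

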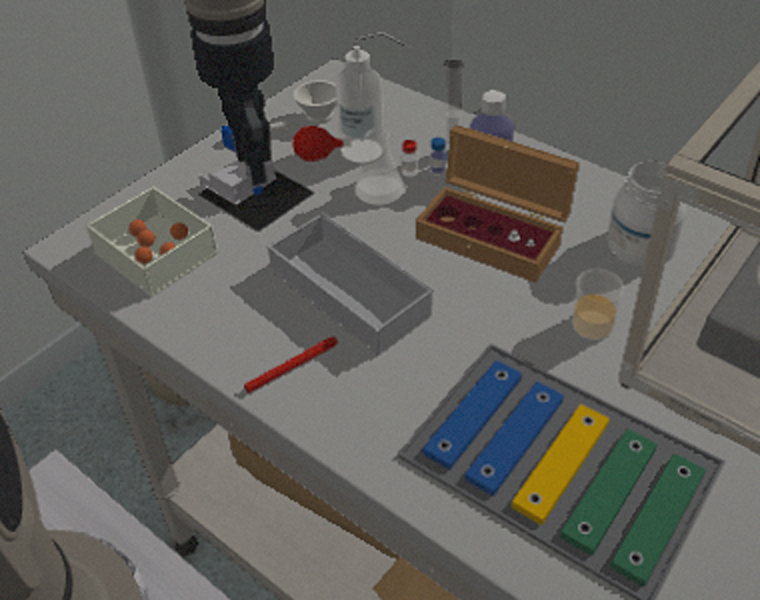

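View pics/t42.png

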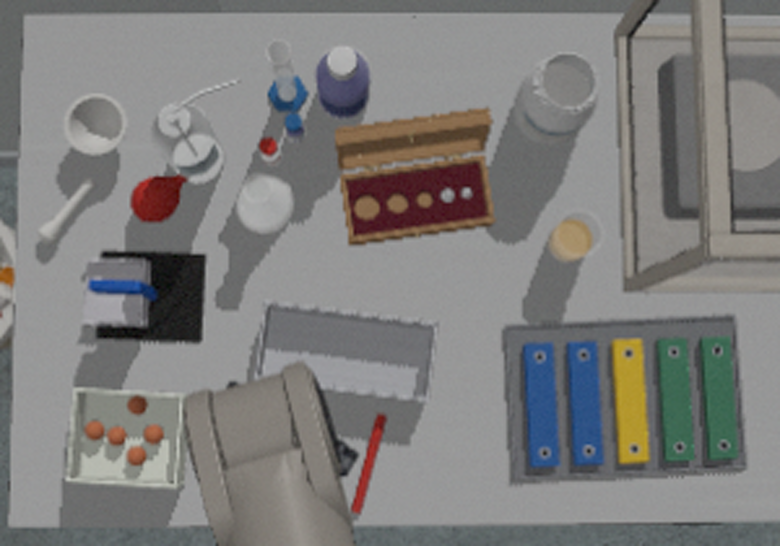

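play_rows(dp=[[0,-0.05,0],[0,-0.1,0],[0,-0.1,0],[0,-0.1,0],[0,-0.1,0]], roll=[0,0,0,0,0])

```text
time: 71.55
tool_pos: [390.1, 20.0, 244.6]
eef_rot: [[-0.867, 0.499, 0.001], [0.499, 0.867, 0.0], [-0.001, 0.001, -1.0]]
contact_force: [-0.3, 0.3, 0.8]
width: 0.496
```

Run:
```python
from h import *
im=shot("scene","s43",(150,120,350,270),4)
shot("top","t43",(190,160,290,290),4.5)
# predicted scoop points for flat placing at origin (597.3,337.8), yaw -2
a=np.radians(-2);R=np.array([[np.cos(a),-np.sin(a)],[np.sin(a),np.cos(a)]])
pts=np.array([(-39.5,40,18),(39.5,40,18),(0,12,95),(0,-50,95),(0,-50,61)],float)
W=np.c_[pts[:,:2]@R.T+[597.3,337.8],pts[:,2]+3]
print(proj("scene",W), (proj("scene",W)-[150,120])*4)
```

```text
[[218.8 176.7]
 [238.9 164.3]
 [231.3 152.3]
 [246.1 160.2]
 [247.7 170.1]] [[275.1 226.8]
 [355.7 177.1]
 [325.2 129.4]
 [384.4 161. ]
 [390.7 200.4]]
```

View pics/s43.png

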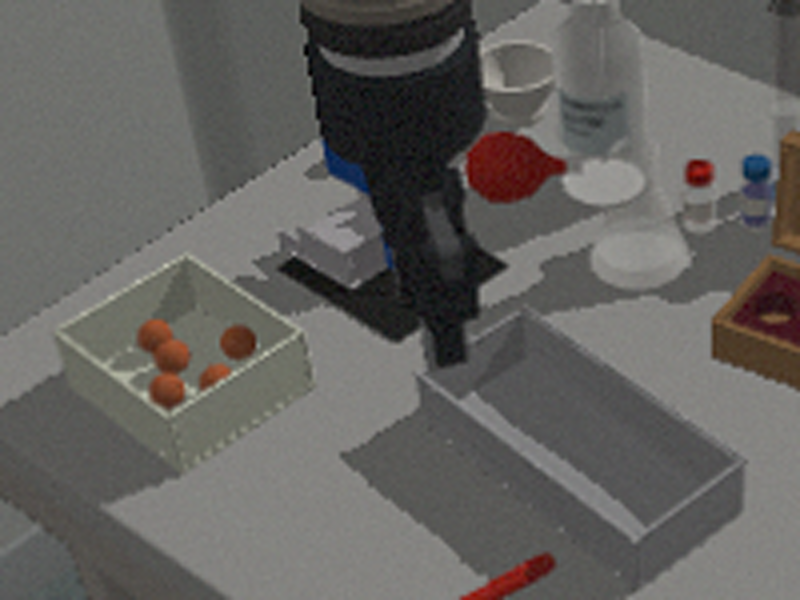

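View pics/t43.png

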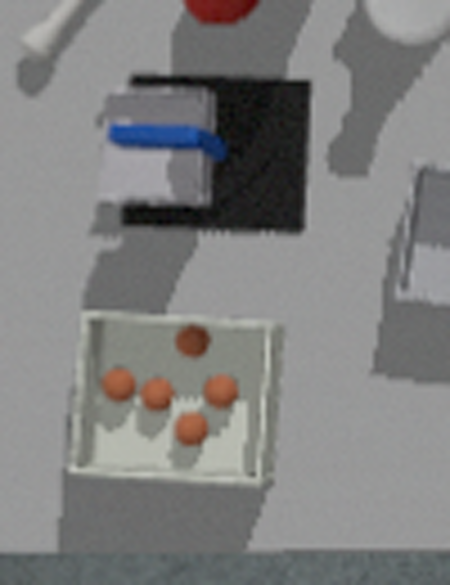

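```bash
python3 -c "
from bench import arm
print(arm.state()['time']); print(arm.job_done())"
```

```text
71.65
the job is handed in; nothing more can be done
None
```

I handed the job in at 71.7 s. By my last pictures, all five bars are in the grey tray, all five balls are in the tub and the scoop is back on its mat. No verdict was reported.

- **Bars:** I lifted both greens, then the yellow, then both blues, one at a time. They lie flat side by side in the grey tray.
- **Balls:** I pushed the scoop under all five balls and lifted them, but three rolled out on the way to the tub. At the first stop over the tub (about 47 s), two balls were in the scoop at about 80 mm height, above the 75 mm required. I tipped those two into the tub and put the three strays in by hand.
- **Scoop:** It stands upright on the mat, but about 40 mm toward the mat's +y edge, against a limit of 65 mm. I moved it there so the gripper could reach the stray balls. Its front overhangs the mat slightly, and the scene picture fits it lying level.
- **Tub, flask and beaker:** The tub stands on the bench where it was. In the last top picture the flask was within about 3 mm of its starting place. The network did not report the beaker in that picture, but it looks unmoved.

I never saw the tub or scoop knocked aside. Wrist-camera positions taken while the arm was still settling were up to 5 mm off, so I measured again before the affected grasps.

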